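# Pull the inked cap off the press control station with the cap puller

### The arm

A 7-joint arm with a two-finger parallel gripper is mounted at the origin on the work surface. World frame = base frame: x ahead of the robot, y to its left, z up, the work surface at z = 0. Lengths are in m, angles in rad, forces in N, time in s.
With the tool pointing down it reaches from about 0.4 to 0.925 m from the base axis. Payload 5.6 kg.
Tool frame: the origin (TCP) lies between the finger pads; the fingertips stand ctrl.tips_ahead ahead of it and the grasp point (between the pads) lies 2 mm behind it (ctrl.tips_ahead is the distance from the TCP to the fingertips, in m); z points along the fingers, y is the line along which they close (so a half turn about z gives the same grasp; the last joint's range is limited). The gripper opens to 85 mm and grips with 20 to 120 N. Pads are 22 mm wide; open, the fingers measure 114 mm over their backs; the gripper's body (76 mm by 85 mm) begins 54 mm behind the grasp point. The pads swing forward as they close: fully open they stand 13 mm farther back than shut.
Start: joints at [1.06, 0.468, -0.012, 1.603, 0.006, 1.071, -0.056], TCP at [0.293, -0.58, 0.248] pointing down, gripper open.
Joint ranges: [-2.53, 2.53], [-0.31, 2.02], [-1.57, 1.55], [0.28, 2.44], [-1.29, 4.43], [0.15, 1.84], [-2.92, 2.92]. Speed limits (rad/s): [2.57, 2.57, 3.14, 3.14, 3.14, 3.14, 3.14].

### API

Orientations are given as a 3x3 rotation matrix whose columns are the frame's x, y, z axes.
In Python, from plant import ctrl gives the robot as it stands.
- The arm moves only by the tool apply_moves, never from a script. Its argument "moves" is a list of rows, each an object of numbers: "x", "y", "z": the shift along the tool's x, y, z in mm; "wx", "wy", "wz": the turn, a rotation vector about the tool's x, y, z in degrees. A call has 1 to 5 rows; each row is the pose to reach, as a shift and turn from the pose commanded when the call began, along the tool's axes at that moment; what a row does not reach only later rows make up. A row lasts 1/12 s, in which the tool goes at most 41.7 mm and 7.16 degrees, less where a joint would pass 70% of its speed; a pose out of reach is approached as far as the arm can. A call with a gripper value outside its range is refused whole. "fingers" is the closure, from -1 (fully open) to 1 (shut), set as the call begins (left out, the last holds). The fingers move at their own pace and stop on an object; "newtons" is the grip in N (left out, the last holds). Time passes only in rows, so rows that repeat a pose let the fingers close. It gives the time, the measured TCP pose, the force, the opening and the grip force at its end, in the units of the state.
- ctrl.sense(): the state, without advancing time (a new reading comes with each control period).
- ctrl.read_camera(name): name is "scene" or "top" or "wrist"; returns a dict with "image" (400x640x3 uint8, blue, green, red), "vfov" (degrees; the focal length in pixels is half the picture's height over the tangent of half this angle, whatever the lens; pixels are square), "cx", "cy" (the principal point, pixels), "rvec" (rotation vector, rad) and "tvec" (3), from world to camera coordinates, as OpenCV has them; the wrist camera has in their place "hand_eye" (4x4, takes a point from camera to tool coordinates, whose origin is the TCP and whose axes are the flange's). Camera axes: x right, y down, z forward; pixel columns grow to the right and rows downward; lengths in m; the calibration is good to about 2 mm. A picture is of the moment at which its call begins: read the wrist's pose just before it. There is no depth.
- ctrl.hand_in(): hands the job in; it is judged then, once.
The state is a dict: "t": time; "joint_pos": joint angles; "dq": joint speeds; "joint_efforts": joint torques, N m; "position": TCP position; "tool_rot": TCP orientation; "ft_force": force on the tool from outside, world axes, zero at the start; "wrist_torque": the same for the moment, N m; "finger_gap": finger opening in m; "grasp_force": force on a finger pad.
Only numpy, scipy, OpenCV 4.12 (cv2) and the standard library are available. Lean on these libraries where they do the work, as an engineer would, in place of code of your own. Each camera call takes 0.05 s, during which the arm holds its last target. There are 200 camera calls.

### The job

Take the cap puller by its handle, slide its fork from the front along the panel under the amber button cap until you feel its depth screw bear lightly on the cap's hub, and, keeping it there, pull the snug cap straight up off its stem, gently and without pressing any button or forcing cap or panel. Lower the cap, crown up, onto the floor of the blue wash tray, draw the fork out from under it and stand the puller upright back on its rubber mat; leave everything else alone.

Things in the scene. Friction and masses are not known exactly. Their poses are not given: they have to be found in the camera images.
- station: the press's control station, fixed to the bench: grey box 170 (x) x 250 (y) x 65 mm high with a flat aluminium panel on top; origin at the centre of its underside, -x to its front (towards the robot). Three mushroom buttons stand on the panel in a row along y, 20 mm behind the centre (y = +70, 0, -70 mm); the panel is bare from there to its front edge. Pilot lamps 8 mm high stand behind them
- panel (a point): point on the panel's top surface at the middle button's centre, 65 mm above the bench; axes as the station's
- amber_cap: amber cap with dried ink on its crown, on one of the three buttons (it varies), 30 g: head 40 mm across, 10.5 mm thick, on a hub 20 mm across, 6.5 mm long. Origin: centre of the hub's underside, which when seated is level with the panel, so a slot 6.5 mm high runs under the head round the hub. Snap fit: a straight pull of about 10 N (8 to 13) pops it loose within 4 mm; clear of the stem after 13 mm
- plunger_amber (a joint): how far the amber button is pressed down, m; 0 = out, 0.003 = fully in; it gives way at 6 N of downward push and is 1.5 mm down at 8 N
- plunger_green (a joint): how far the green button is pressed down, m; 0 = out, 0.003 = fully in; it gives way at 6 N of downward push and is 1.5 mm down at 8 N
- plunger_red (a joint): how far the red button is pressed down, m; 0 = out, 0.003 = fully in; it gives way at 6 N of downward push and is 1.5 mm down at 8 N
- green_button: the green mushroom button, with a cap of the same shape as the amber one, to be left alone; origin on the panel's surface under its centre
- red_button: the red mushroom button, with a cap of the same shape as the amber one, to be left alone; origin on the panel's surface under its centre
- puller: cap puller, steel, 130 g, standing upright on its flat fork on the mat. Origin: on the fork's underside straight below the handle; x forward along the tines, z up the handle. Two tines 4 mm thick, 23 mm apart, 39 mm across outside, end 30 mm ahead of the origin, flared there to 48 mm. A 4 mm depth screw level with the tines stops the hub: its tip is set anew each time, from 10 mm behind to 6 mm ahead of the origin
- puller_bridge (a point): centre of the underside of the puller's bridge, straight above the puller's origin, 24 mm over the fork's underside; the bridge is 4 mm thick, 26 mm wide and reaches 13 mm ahead; a back plate, 22.5 to 27 mm behind the origin and 39 mm wide, joins it to the fork. A cap rides in the C between fork and bridge
- puller_grip (a point): middle of the puller's blue handle, 61.5 mm above the fork's underside; the handle is 18 x 18 mm square, 67 mm long (28 to 95 mm above the fork's underside); axes as the puller's. Between forward (+x) and back (-x) or side to side, both ways of gripping are free
- mat: black rubber mat 140 (x) x 120 (y) x 3 mm fixed on the bench, the puller's place; origin at the centre of its underside
- tray: blue enamel wash tray fixed on the bench, 180 (x) x 130 (y) mm outside, 18 mm high, walls and floor 4 mm thick; origin at the centre of its underside, so the floor's top is 4 mm above it
- paint_bottle: green bottle, 56 mm across, 150 mm high; origin at the centre of its foot; bystander
- ink_tin: steel ink tin, 84 mm across, 70 mm high; origin at the centre of its foot; bystander
- tusche_jar: amber glass jar, 60 mm across, 75 mm high; origin at the centre of its foot; bystander
- brush: brush 190 mm long lying on the bench; bystander
- ink_knife: ink knife 210 mm long lying on the bench; bystander
- crayon_holder: pink and white crayon holder 120 mm long, 11 mm thick, lying on the bench; bystander
Not all that is in view belongs to the job. There is more than one size of the tray; the one meant has the size given above.

How it is judged:
On the way, in this order (a step that is already met when the one before it is completed fails the run):
1. the fork is under the amber cap and its depth screw bears on the hub with over 1 N, while the cap is still seated (x of amber_cap in the frame of puller between -0.003 and 0.019 m and y of amber_cap in the frame of puller between -0.0035 and 0.0035 m and z of amber_cap in the frame of puller between -0.004 and 0.0015 m and z of amber_cap in the frame of panel between -0.003 and 0.003 m and contact force between depth_screw_c0 and amber_cap above 1 N), for 0.25 s.
2. the amber cap is pulled clear of its stem and rides in the fork (x of amber_cap in the frame of puller between -0.005 and 0.024 m and y of amber_cap in the frame of puller between -0.0035 and 0.0035 m and z of amber_cap in the frame of puller between -0.004 and 0.0015 m and z of amber_cap in the frame of panel above 0.015 m), for 0.1 s.
At the end, for the whole second after the job is handed in: the amber cap stands crown up (within 0.15 rad) and still on the tray's floor, clear of the puller; the puller stands upright (within 0.1 rad), released and still on the mat, its origin at least 10 mm inside the mat's edges; the bystanders are where they were (x of amber_cap in the frame of tray between -0.08 and 0.08 m and y of amber_cap in the frame of tray between -0.055 and 0.055 m and z of amber_cap in the frame of tray between 0 and 0.008 m and angle between amber_cap's own z axis and vertical below 0.15 rad and linear speed of each of amber_cap, puller below 0.02 m/s and contact force between puller and amber_cap below 0.02 N and x of puller in the frame of mat between -0.06 and 0.06 m and y of puller in the frame of mat between -0.05 and 0.05 m and z of puller in the frame of mat between -0.001 and 0.006 m and angle between puller's own z axis and vertical below 0.1 rad); the robot touches nothing.
It fails at once if the puller bears on the station with more than 20 N or loads the amber cap with more than 20 N, or its depth screw pushes the cap sideways with more than 7 N (contact force between puller and station above 20 N or contact force between puller and amber_cap above 20 N or contact force between depth_screw_c0 and amber_cap above 7 N).
It fails at once if a button is pressed by more than 1.5 mm (value of joint any of plunger_amber, plunger_green, plunger_red above 0.0015 m).
It fails at once if the amber cap is wrenched sideways on its stem, tilted by more than 0.2 rad before it is off (angle between amber_cap's own z axis and vertical above 0.2 rad and z of amber_cap in the frame of panel between -0.01 and 0.013 m).
It fails at once if the amber cap is dropped: it falls freely faster than 0.7 m/s (linear speed of amber_cap above 0.7 m/s and contact force between amber_cap and anything else below 0.01 N).
It fails at once if a bystander is moved by more than 20 mm (distance of any of paint_bottle, ink_tin, tusche_jar, brush, ink_knife, crayon_holder from where it was at the start of the episode above 0.02 m).
It also fails if it takes over 72 s, if anything falls off the work surface, if the arm or the gripper's body presses on something with over 40 N, if the wrist force passes 120 N, or if a joint passes its speed limit or range.

## Working session

There is one attempt and no reset: what is moved stays moved. The work goes in short steps, Python scripts to look and compute and a tool call to move; the robot and the scene stay as the last step left them, time stands still between calls to the robot, and variables do not carry over. Pictures are saved under pics/ and viewed, at most 10 in all, crops included, and the job is handed in when it is done.

Besides the shell and the picture viewer there is one more tool, called after "Emit:" as name(argument=value, ...) on one line, values as JSON. apply_moves: Moves the arm, as the interface text tells. Its arguments: {"type":"object","properties":{"moves":{"type":"array"},"fingers":{"type":"number"},"newtons":{"type":"number"}},"required":["moves"]}

```bash
mkdir -p pics
cat > h.py <<'E'
from plant import ctrl
import numpy as np, cv2
def snap(n,f,crop=None,sc=1):
    s=ctrl.sense(); c=ctrl.read_camera(n); im=c["image"]
    np.savez(f"pics/{f}.npz",**{k:v for k,v in c.items()},pos=s["position"],rot=s["tool_rot"])
    if crop: im=im[crop[1]:crop[3],crop[0]:crop[2]]
    if sc!=1: im=cv2.resize(im,None,fx=sc,fy=sc,interpolation=cv2.INTER_CUBIC)
    cv2.imwrite(f"pics/{f}.png",im)
def ray(f,u,v):
    d=np.load(f"pics/{f}.npz"); H,W=d["image"].shape[:2]
    fl=H/2/np.tan(np.radians(float(d["vfov"]))/2)
    r=np.array([(u-d["cx"])/fl,(v-d["cy"])/fl,1.])
    if "hand_eye" in d:
        T=d["hand_eye"]; o=d["pos"]+d["rot"]@T[:3,3]; return o,d["rot"]@T[:3,:3]@r
    R=cv2.Rodrigues(d["rvec"])[0]; return -R.T@d["tvec"].ravel(),R.T@r
def at(f,u,v,z):
    o,r=ray(f,u,v); return o+r*(z-o[2])/r[2]
def proj(f,P):
    d=np.load(f"pics/{f}.npz"); H,W=d["image"].shape[:2]
    fl=H/2/np.tan(np.radians(float(d["vfov"]))/2); P=np.atleast_2d(P)
    if "hand_eye" in d:
        T=d["hand_eye"]; R=d["rot"]@T[:3,:3]; o=d["pos"]+d["rot"]@T[:3,3]; q=(P-o)@R
    else: q=P@cv2.Rodrigues(d["rvec"])[0].T+d["tvec"].ravel()
    return np.c_[fl*q[:,0]/q[:,2]+d["cx"],fl*q[:,1]/q[:,2]+d["cy"]]
E
python3 - <<'E'
from h import *
snap("top","top"); snap("scene","scene")
print(ctrl.sense(), ctrl.tips_ahead)
for f in("top","scene"): print(ray(f,320,200), np.load(f"pics/{f}.npz")["vfov"])
a=cv2.imread("pics/top.png"); b=cv2.imread("pics/scene.png")
E
```

```text
{'t': 0.1, 'joint_pos': array([ 1.06001548,  0.46832563, -0.01160267,  1.60353194,  0.00600258,
        1.07143848, -0.05631283]), 'dq': array([-0.00151053, -0.00175709,  0.00123411, -0.00088913,  0.00043266,
        0.00085641,  0.00259964]), 'joint_efforts': array([ 1.20015298e-03, -5.33519340e+01,  2.14697735e-02, -2.51967072e+01,
        1.14450243e-02,  4.29901265e-03,  4.76711637e-05]), 'position': array([ 0.29281099, -0.57976527,  0.24740971]), 'tool_rot': array([[ 8.92605405e-01,  4.50837945e-01, -8.58827864e-04],
       [ 4.50838747e-01, -8.92604266e-01,  1.43107747e-03],
       [-1.21409387e-04, -1.66458037e-03, -9.99998607e-01]]), 'ft_force': array([ 0.01525135,  0.39316729, -0.81417437]), 'wrist_torque': array([-0.02393729, -0.00861709, -0.00811651]), 'grasp_force': 0.0, 'finger_gap': 0.08569287094742939} 0.017
(array([2.63138117e-01, 4.07538712e-04, 1.35707102e+00]), array([ 0.16905564,  0.02317137, -0.98537292])) 51.741526657020536
(array([1.44638398, 0.00758472, 1.24161531]), array([-0.64500042,  0.00640081, -0.76416517])) 43.19892885875673
```

View pics/top.png

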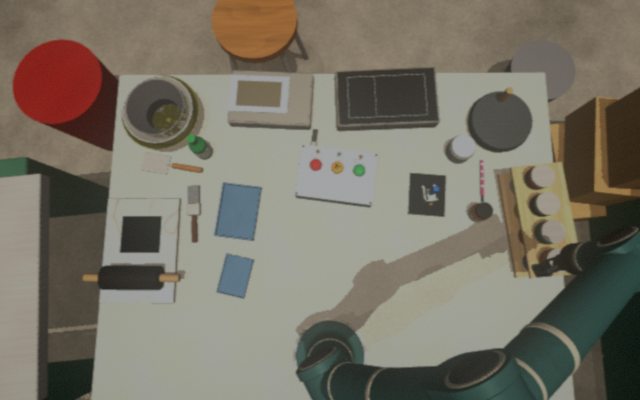

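View pics/scene.png

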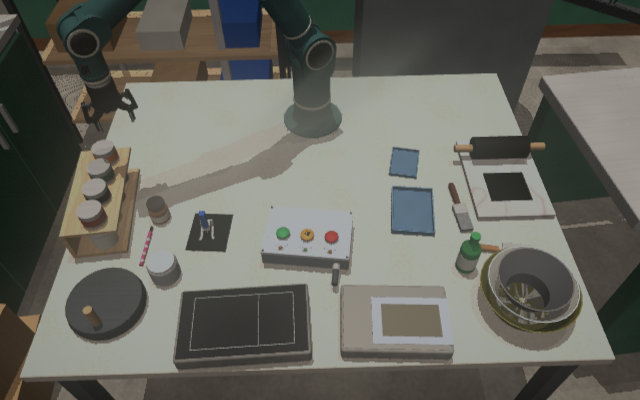

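Top view: the amber cap could be the middle button at (337,167); red (316,165) and green (359,170) are beside it, and the amber jar at (483,211) also looks similar. There are two trays: (239,211) is the larger and (236,276) the smaller. The only puller is on the mat at (430,193). Next I'll view close crops of these.

Run:
```python
from h import *
a=cv2.imread("pics/top.png"); b=cv2.imread("pics/scene.png")
r=lambda i,x,y,w,h,s:cv2.resize(i[y:y+h,x:x+w],None,fx=s,fy=s,interpolation=cv2.INTER_CUBIC)
# top station 290..385,140..210 x4 ; mat 400..460 x165..225
A=r(a,290,140,95,70,4); B=r(a,400,165,60,60,6)[:280]; B=r(a,403,168,50,50,8)[:,:400]
C=r(b,255,200,100,70,4); D=r(b,180,205,60,50,8)
top=np.zeros((600,800,3),np.uint8)
top[:280,:380]=A; top[:400-100,400:]=B[:300]; top[300:580,:400]=C; top[300:600,400:800]=D[:300,:400]
cv2.imwrite("pics/m1.png",top)
f="top"
for n,u,v,z in [("trayTL",222,184,.018),("trayTR",261,184,.018),("trayBL",216,238,.018),("trayBR",254,240,.018),("s",224,253,.018),("s",253,257,.018),("s",246,297,.018),("mat",410,174,.003),("mat",446,175,.003),("mat",445,215,.003),("mat",409,213,.003),("amb",337,167,.082),("red",316,165,.082),("grn",359,170,.082)]:
    print(n,at(f,u,v,z).round(3))
```

```text
trayTL [0.547 0.359 0.018]
trayTR [0.547 0.228 0.018]
trayBL [0.367 0.371 0.018]
trayBR [0.361 0.246 0.018]
s [0.318 0.343 0.018]
s [0.306 0.248 0.018]
s [0.179 0.266 0.018]
mat [ 0.584 -0.269  0.003]
mat [ 0.58  -0.389  0.003]
mat [ 0.445 -0.38   0.003]
mat [ 0.452 -0.262  0.003]
amb [ 0.588 -0.023  0.082]
red [0.595 0.044 0.082]
grn [ 0.578 -0.093  0.082]
```

View pics/m1.png

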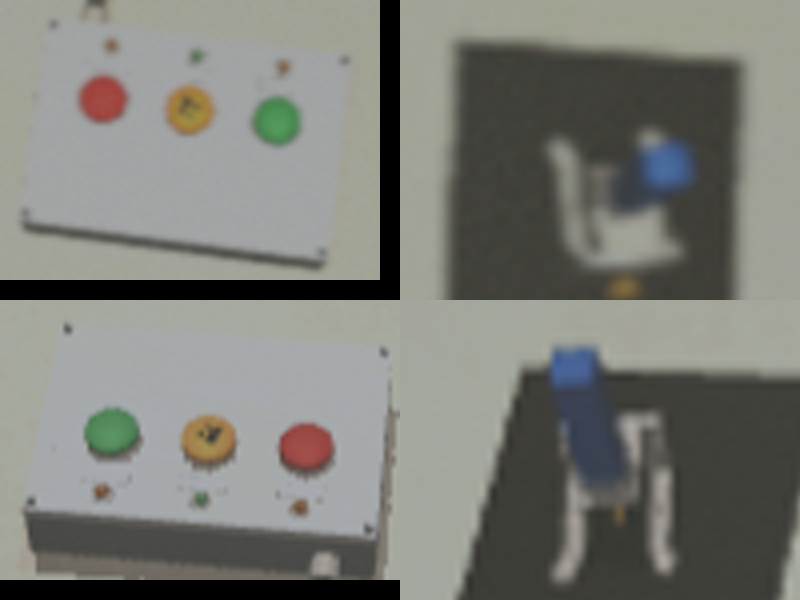

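The crop confirms that the amber cap with ink on its crown is the middle button. The puller stands with its tines away from the robot and its handle top at about (436.4,188.9) in the top view. The 180×130 tray is the larger one.

Run:
```python
from h import *
print(at("top",436.4,188.9,.098), at("scene",201.75,213.4,.098))
t=lambda x,y,z:at("top",403+(x-400)/8,168+y/8,z)
L,R=t(556,145,.007),t(652,135,.007); print(L,R,np.degrees(np.arctan2(*(L-R)[:2])))
L,R=t(580,262,.007),t(682,250,.007); print(L,R)
for u,v in[(103,99),(190,110),(278,121)]: print(at("top",290+u/4,140+v/4,.082))
for u,v in[(306,147),(208,140),(112,132)]: print(at("scene",255+u/4,200+v/4,.080))
print(np.load("pics/top.npz")["cx"])
snap("wrist","w0"); d=np.load("pics/w0.npz"); print(d["hand_eye"],d["vfov"])
s=ctrl.sense(); print(s["position"])
```

```text
[ 0.51411294 -0.33002982  0.098     ] [ 0.51946287 -0.32787721  0.098     ]
[ 0.54166028 -0.30836331  0.007     ] [ 0.54588267 -0.34819188  0.007     ] -6.051568220273223
[ 0.49236804 -0.31647343  0.007     ] [ 0.4974098  -0.35856419  0.007     ]
[0.5957147  0.04440263 0.082     ]
[ 0.58662618 -0.02475358  0.082     ]
[ 0.57757684 -0.09439523  0.082     ]
[0.60331422 0.04639926 0.08      ]
[ 0.59473394 -0.02295826  0.08      ]
[ 0.5852577  -0.09139909  0.08      ]
320.94808218472383
[[ 3.81178824e-04 -9.51624817e-01 -3.07262205e-01  7.83507085e-02]
 [ 9.99999880e-01  4.57332855e-04 -1.75844978e-04  8.55138167e-04]
 [ 3.07859546e-04 -3.07262101e-01  9.51624877e-01 -1.25143401e-01]
 [ 0.00000000e+00  0.00000000e+00  0.00000000e+00  1.00000000e+00]] 62.337567613597294
[ 0.29286823 -0.57984161  0.2475412 ]
```

Emit:
apply_moves(moves=[{"x": 31,"y": -12,"wz": -6.8},{"x": 62,"y": -25,"wz": -13.6},{"x": 94,"y": -37,"wz": -20.4},{"x": 125,"y": -50,"wz": -27.2},{"x": 156,"y": -62,"wz": -34}], fingers=-1, newtons=80)

```text
invalid input at $.moves[0]: expected keys x, y, z, wx, wy, wz
```

Emit:
apply_moves(moves=[{"x": 33,"y": 7,"z": 5,"wz": -7},{"x": 66,"y": 14,"z": 15,"wz": -14},{"x": 99,"y": 22,"z": 25,"wz": -21},{"x": 131,"y": 29,"z": 35,"wz": -28},{"x": 164,"y": 36,"z": 45,"wz": -35}])

```text
invalid input at $.moves[0]: expected keys x, y, z, wx, wy, wz
```

Emit:
apply_moves(moves=[{"x": 0},{"x": 0},{"x": 0}])

```text
invalid input at $.moves[0]: expected keys x, y, z, wx, wy, wz
```

Run:
```python
from h import *
s=ctrl.sense(); print(s["t"],s["position"],s["tool_rot"],s["dq"].max())
snap("wrist","w1")
i=cv2.imread("pics/w1.png"); cv2.imwrite("pics/w1b.png",cv2.resize(i,(800,500)))
```

```text
0.15 [ 0.29286823 -0.57984161  0.2475412 ] [[ 8.92599529e-01  4.50849860e-01 -6.95918078e-04]
 [ 4.50850388e-01 -8.92598768e-01  1.16924446e-03]
 [-9.40219180e-05 -1.35742199e-03 -9.99999074e-01]] 0.0011544571368832445
```

View pics/w1b.png

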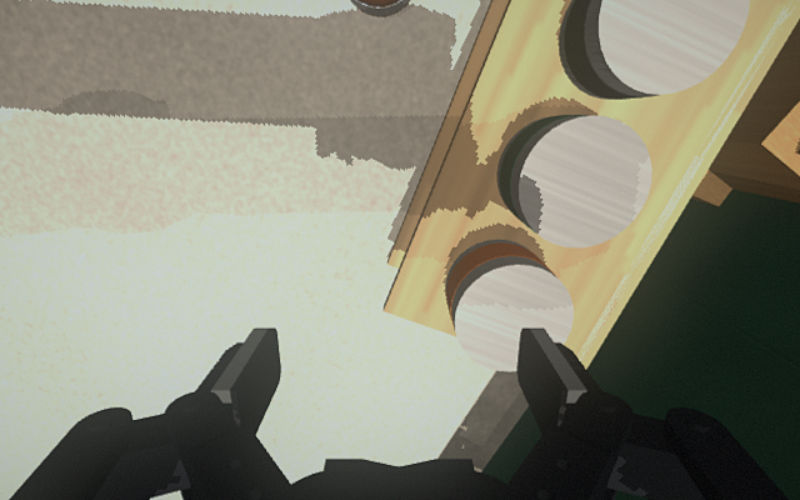

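The arm hasn't moved: every row needs all six keys. The wrist view shows the jar rack under the right-hand finger, around (510,310), so I'll rise first.

Emit:
apply_moves(moves=[{"x": 0,"y": 0,"z": -35,"wx": 0,"wy": 0,"wz": -6.8},{"x": 39,"y": -12,"z": -40,"wx": 0,"wy": 0,"wz": -13.6},{"x": 78,"y": -25,"z": -40,"wx": 0,"wy": 0,"wz": -20.4},{"x": 117,"y": -43,"z": -40,"wx": 0,"wy": 0,"wz": -27.2},{"x": 156,"y": -62,"z": -40,"wx": 0,"wy": 0,"wz": -34}], fingers=-1, newtons=80)

```text
t: 0.62
position: [0.4035, -0.4555, 0.2884]
tool_rot: [[0.483, 0.875, 0.0], [0.875, -0.483, -0.0], [-0.0, 0.0, -1.0]]
ft_force: [0.9, -1.0, -0.2]
finger_gap: 0.0857
grasp_force: 0.0
```

Emit:
apply_moves(moves=[{"x": 33,"y": 7,"z": 10,"wx": 0,"wy": 0,"wz": -7},{"x": 66,"y": 14,"z": 30,"wx": 0,"wy": 0,"wz": -14},{"x": 99,"y": 22,"z": 50,"wx": 0,"wy": 0,"wz": -21},{"x": 131,"y": 29,"z": 70,"wx": 0,"wy": 0,"wz": -28},{"x": 164,"y": 36,"z": 85,"wx": 0,"wy": 0,"wz": -35}])

```text
t: 1.03
position: [0.5141, -0.3299, 0.2017]
tool_rot: [[-0.107, 0.994, -0.001], [0.994, 0.107, 0.001], [0.001, -0.001, -1.0]]
ft_force: [-0.2, 0.0, -0.7]
finger_gap: 0.0858
grasp_force: 0.0
```

Emit:
apply_moves(moves=[{"x": 0,"y": 0,"z": 0,"wx": 0,"wy": 0,"wz": 0},{"x": 0,"y": 0,"z": 0,"wx": 0,"wy": 0,"wz": 0},{"x": 0,"y": 0,"z": 0,"wx": 0,"wy": 0,"wz": 0}])

```text
t: 1.28
position: [0.5137, -0.3318, 0.2031]
tool_rot: [[-0.1, 0.995, -0.001], [0.995, 0.1, -0.0], [-0.0, -0.001, -1.0]]
ft_force: [0.5, -0.3, 0.2]
finger_gap: 0.0852
grasp_force: 0.0
```

Run:
```python
from h import *
s=ctrl.sense(); print(s["t"],s["position"],s["tool_rot"],abs(s["dq"]).max())
snap("wrist","w2")
i=cv2.imread("pics/w2.png"); cv2.imwrite("pics/w2b.png",cv2.resize(i,(800,500)))
print(proj("w2",[[.517,-.329,.098],[.517,-.329,.003]]))
```

```text
1.2833 [ 0.51369481 -0.33184813  0.2031218 ] [[-1.00050519e-01  9.94982126e-01 -6.80565031e-04]
 [ 9.94982312e-01  1.00050280e-01 -3.75471942e-04]
 [-3.05497149e-04 -7.14716330e-04 -9.99999698e-01]] 0.021070856439214736
[[323.78044338 202.50949784]
 [322.51432222 173.15885948]]
```

View pics/w2b.png

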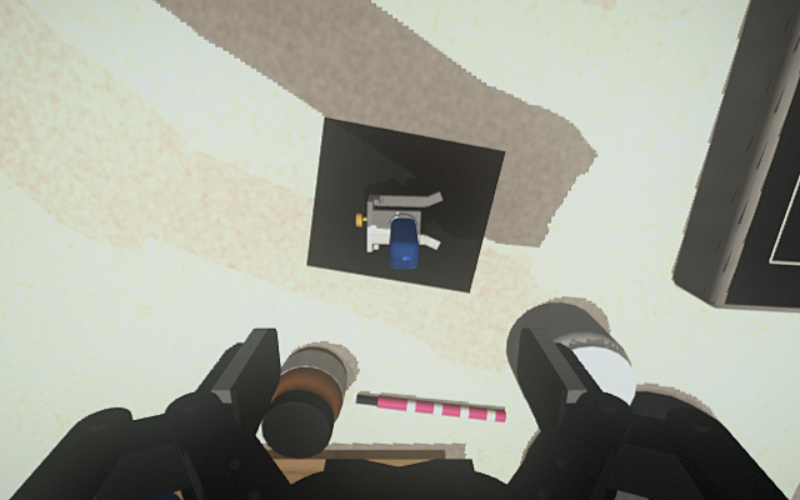

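The wrist view shows the puller's handle top at about (404,257)/1.25. My prediction was (404,253), so it agrees. The tines lie along tool +y. I'll zoom in for yaw and centre.

Run:
```python
from h import *
i=cv2.imread("pics/w2.png")[145:225,270:370]; cv2.imwrite("pics/w2c.png",cv2.resize(i,None,fx=7,fy=7,interpolation=cv2.INTER_CUBIC))
```

```text
(no output)
```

View pics/w2c.png

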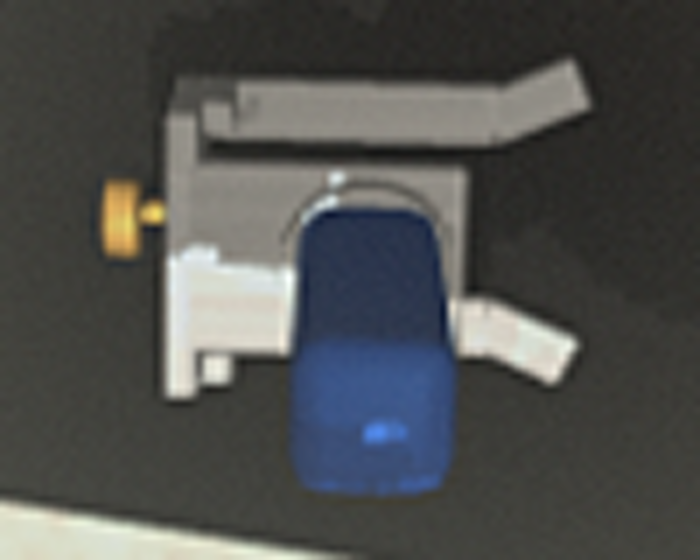

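Run:
```python
from h import *
t=lambda x,y,z:at("w2",270+x/7,145+y/7,z)
yaw=lambda d:np.degrees(np.arctan2(d[1],d[0]))
print("tineL",yaw(t(490,84,.007)-t(240,81,.007)),yaw(t(490,146,.007)-t(240,141,.007)))
L,R=t(590,105,.007),t(578,345,.007); print("front corners",L,R,yaw(np.cross(L-R,[0,0,1])))
T=t(372,418,.098);print("top",T)
a=t(293,480,.098);b=t(452,484,.098);print("hand",yaw(b-a),np.linalg.norm(b-a))
print("bridge front",yaw(np.cross(t(467,172,.031)-t(463,300,.031),[0,0,1])))
print("knob",t(120,218,.005)); Y=np.radians(5)
s=ctrl.sense();print(s["position"],yaw(s["tool_rot"][:,1]))
```

```text
tineL 5.083214590470034 4.614012184921947
front corners [ 0.54651049 -0.31180856  0.007     ] [ 0.54946154 -0.34680434  0.007     ] 4.820113197068864
top [ 0.51671327 -0.33074083  0.098     ]
hand 4.254529010149513 0.016834606543414676
bridge front 4.964416766258687
knob [ 0.48196016 -0.335157    0.005     ]
[ 0.51338825 -0.33265507  0.20350976] 5.662658657651205
```

Emit:
apply_moves(moves=[{"x": 1,"y": 3.5,"z": 30,"wx": 0,"wy": 0,"wz": 0.9},{"x": 1,"y": 3.5,"z": 65,"wx": 0,"wy": 0,"wz": 0.9},{"x": 1,"y": 3.5,"z": 100,"wx": 0,"wy": 0,"wz": 0.9},{"x": 1,"y": 3.5,"z": 125,"wx": 0,"wy": 0,"wz": 0.9},{"x": 1,"y": 3.5,"z": 136,"wx": 0,"wy": 0,"wz": 0.9}])

```text
t: 1.75
position: [0.5145, -0.3309, 0.0642]
tool_rot: [[-0.082, 0.997, -0.005], [0.997, 0.082, 0.001], [0.002, -0.005, -1.0]]
ft_force: [-1.0, 0.1, -0.5]
finger_gap: 0.0857
grasp_force: 0.0
```

Emit:
apply_moves(moves=[{"x": 0,"y": 0,"z": 0,"wx": 0,"wy": 0,"wz": 0},{"x": 0,"y": 0,"z": 0,"wx": 0,"wy": 0,"wz": 0},{"x": 0,"y": 0,"z": 0,"wx": 0,"wy": 0,"wz": 0}])

```text
t: 2.0
position: [0.5185, -0.3312, 0.0694]
tool_rot: [[-0.084, 0.996, 0.003], [0.996, 0.085, -0.002], [-0.002, 0.003, -1.0]]
ft_force: [-0.1, -0.7, 0.6]
finger_gap: 0.0854
grasp_force: 0.0
```

Run:
```python
from h import *
snap("wrist","w3")
i=cv2.imread("pics/w3.png"); cv2.imwrite("pics/w3b.png",cv2.resize(i,(800,500)))
s=ctrl.sense();print(s["position"],np.degrees(np.arctan2(s["tool_rot"][1,1],s["tool_rot"][0,1])))
```

```text
[ 0.51860243 -0.33111472  0.06959564] 4.860572711664461
```

View pics/w3b.png

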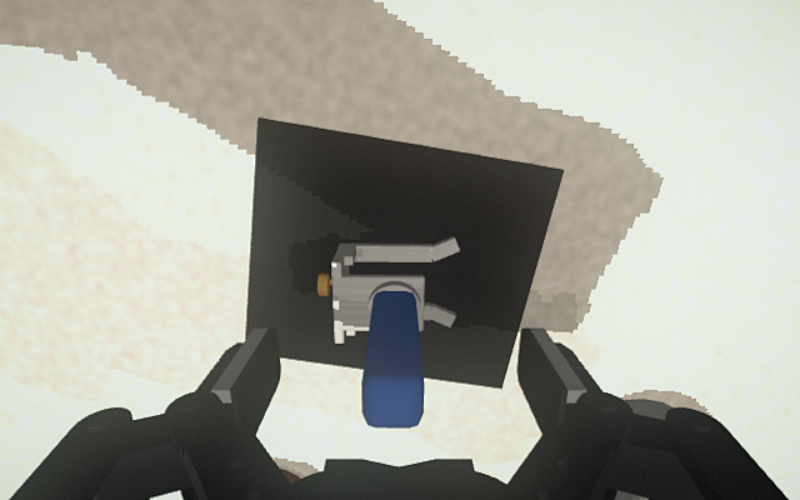

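The handle's axis is at pixel x≈394 and the pads' midline is at 400, so I'll shift 2 mm and close.

Emit:
apply_moves(moves=[{"x": 0,"y": -2,"z": 0,"wx": 0,"wy": 0,"wz": 0},{"x": 0,"y": -2,"z": 0,"wx": 0,"wy": 0,"wz": 0},{"x": 0,"y": -2,"z": 0,"wx": 0,"wy": 0,"wz": 0}])

```text
t: 2.3
position: [0.5156, -0.3305, 0.0682]
tool_rot: [[-0.085, 0.996, 0.001], [0.996, 0.085, -0.001], [-0.001, 0.001, -1.0]]
ft_force: [-0.8, -0.0, -0.2]
finger_gap: 0.0857
grasp_force: 0.0
```

Emit:
apply_moves(moves=[{"x": 0,"y": 0,"z": 0,"wx": 0,"wy": 0,"wz": 0},{"x": 0,"y": 0,"z": 0,"wx": 0,"wy": 0,"wz": 0},{"x": 0,"y": 0,"z": 0,"wx": 0,"wy": 0,"wz": 0},{"x": 0,"y": 0,"z": 0,"wx": 0,"wy": 0,"wz": 0},{"x": 0,"y": 0,"z": 0,"wx": 0,"wy": 0,"wz": 0}], fingers=1, newtons=80)

```text
t: 2.72
position: [0.5153, -0.3301, 0.0672]
tool_rot: [[-0.085, 0.996, -0.0], [0.996, 0.085, 0.0], [0.0, -0.0, -1.0]]
ft_force: [0.1, 0.1, 0.2]
finger_gap: 0.0257
grasp_force: 0.0
```

Emit:
apply_moves(moves=[{"x": 0,"y": 0,"z": 0,"wx": 0,"wy": 0,"wz": 0},{"x": 0,"y": 0,"z": 0,"wx": 0,"wy": 0,"wz": 0},{"x": 0,"y": 0,"z": 0,"wx": 0,"wy": 0,"wz": 0},{"x": 0,"y": 0,"z": 0,"wx": 0,"wy": 0,"wz": 0},{"x": 0,"y": 0,"z": 0,"wx": 0,"wy": 0,"wz": 0}])

```text
t: 3.13
position: [0.5152, -0.3301, 0.0671]
tool_rot: [[-0.085, 0.996, -0.0], [0.996, 0.085, 0.0], [0.0, -0.0, -1.0]]
ft_force: [0.4, -0.1, -1.3]
finger_gap: 0.0171
grasp_force: 77.8
```

Emit:
apply_moves(moves=[{"x": 0,"y": 0,"z": -15,"wx": 0,"wy": 0,"wz": 0},{"x": 0,"y": 0,"z": -40,"wx": 0,"wy": 0,"wz": 0},{"x": 0,"y": 0,"z": -70,"wx": 0,"wy": 0,"wz": 0},{"x": 0,"y": 0,"z": -95,"wx": 0,"wy": 0,"wz": 0},{"x": 0,"y": 0,"z": -107,"wx": 0,"wy": 0,"wz": 0}])

```text
t: 3.55
position: [0.5168, -0.3308, 0.1777]
tool_rot: [[-0.085, 0.996, 0.004], [0.996, 0.085, -0.003], [-0.003, 0.004, -1.0]]
ft_force: [0.1, 0.3, -0.4]
finger_gap: 0.0167
grasp_force: 78.1
```

Emit:
apply_moves(moves=[{"x": 18,"y": 1,"z": 0,"wx": 0,"wy": 0,"wz": 1},{"x": 50,"y": 3,"z": 0,"wx": 0,"wy": 0,"wz": 2},{"x": 86,"y": 6,"z": 0,"wx": 0,"wy": 0,"wz": 3.4},{"x": 122,"y": 8,"z": 0,"wx": 0,"wy": 0,"wz": 4.8},{"x": 158,"y": 11,"z": 0,"wx": 0,"wy": 0,"wz": 6.2}])

```text
t: 3.97
position: [0.5119, -0.1704, 0.1736]
tool_rot: [[0.025, 1.0, -0.001], [1.0, -0.025, 0.0], [0.0, -0.001, -1.0]]
ft_force: [0.5, 1.1, -1.6]
finger_gap: 0.017
grasp_force: 78.0
```

Emit:
apply_moves(moves=[{"x": 36,"y": -1,"z": 0,"wx": 0,"wy": 0,"wz": 1.4},{"x": 72,"y": -2,"z": 0,"wx": 0,"wy": 0,"wz": 2.8},{"x": 108,"y": -3,"z": 0,"wx": 0,"wy": 0,"wz": 4.2},{"x": 140,"y": -4,"z": 0,"wx": 0,"wy": 0,"wz": 5.3},{"x": 158,"y": -5,"z": 0,"wx": 0,"wy": 0,"wz": 6.1}])

```text
t: 4.38
position: [0.5107, -0.0092, 0.1739]
tool_rot: [[0.125, 0.992, -0.001], [0.992, -0.125, 0.002], [0.002, -0.001, -1.0]]
ft_force: [0.3, -0.3, -1.3]
finger_gap: 0.0169
grasp_force: 78.1
```

Emit:
apply_moves(moves=[{"x": 0,"y": 0,"z": 0,"wx": 0,"wy": 0,"wz": 0},{"x": 0,"y": 0,"z": 0,"wx": 0,"wy": 0,"wz": 0},{"x": 0,"y": 0,"z": 0,"wx": 0,"wy": 0,"wz": 0},{"x": 0,"y": 0,"z": 0,"wx": 0,"wy": 0,"wz": 0},{"x": 0,"y": 0,"z": 0,"wx": 0,"wy": 0,"wz": 0}])

```text
t: 4.8
position: [0.5114, -0.0152, 0.174]
tool_rot: [[0.131, 0.991, -0.0], [0.991, -0.131, -0.0], [-0.0, -0.0, -1.0]]
ft_force: [-0.6, 0.3, -1.0]
finger_gap: 0.017
grasp_force: 78.1
```

Run:
```python
from h import *
snap("wrist","w4")
i=cv2.imread("pics/w4.png"); cv2.imwrite("pics/w4b.png",cv2.resize(i,(800,500)))
s=ctrl.sense();print(s["position"],np.degrees(np.arctan2(s["tool_rot"][1,1],s["tool_rot"][0,1])),s["ft_force"],s["finger_gap"])
```

```text
[ 0.51141182 -0.01501653  0.17410372] -7.527902494762455 [-0.55117703 -0.10394741 -1.57662428] 0.016864109845802586
```

View pics/w4b.png

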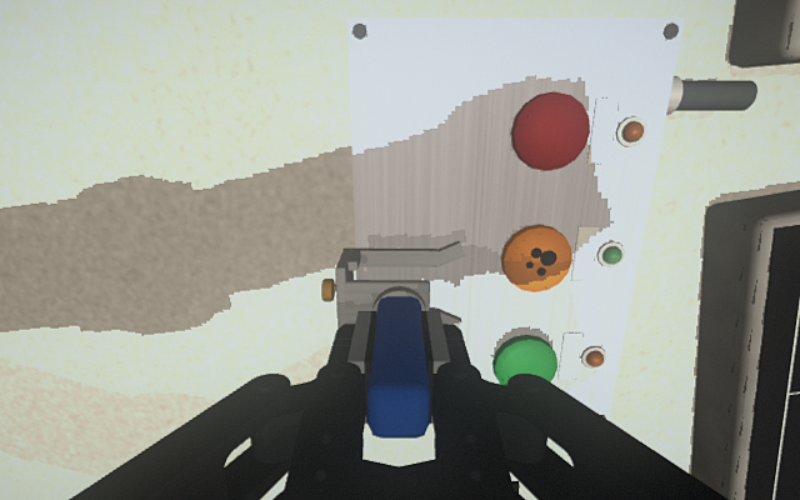

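The wrist view shows the puller held with its left tine at (360–460,255) and the amber cap at (537,258). Red is at (551,131) and green at (526,365). I'll measure the buttons and fork.

```bash
cat > cap.py <<'E'
from h import *
def blob(f,h0,h1,box=None,smin=120):
    im=np.load(f"pics/{f}.npz")["image"]; h=cv2.cvtColor(im,cv2.COLOR_BGR2HSV)
    m=((h[...,0]>=h0)&(h[...,0]<=h1)&(h[...,1]>smin)).astype(np.uint8)
    if box: k=np.zeros_like(m); k[box[1]:box[3],box[0]:box[2]]=1; m*=k
    m=cv2.morphologyEx(m,cv2.MORPH_CLOSE,np.ones((9,9)))
    n,l,st,c=cv2.connectedComponentsWithStats(m); i=1+st[1:,4].argmax()
    cn=cv2.findContours((l==i).astype(np.uint8),0,2)[0][0]
    return cv2.fitEllipse(cn),st[i]
E
python3 - <<'E'
from cap import *
for n,h0,h1,b in(("red",0,8,(400,60,480,145)),("amb",9,25,(395,170,465,240)),("grn",40,80,(390,255,450,320))):
    e,st=blob("w4",h0,h1,b); print(n,np.round(e,1) if 0 else e,st, at("w4",*e[0],.077).round(4))
i=cv2.imread("pics/w4.png")[170:275,255:385]; cv2.imwrite("pics/w4c.png",cv2.resize(i,None,fx=5,fy=5,interpolation=cv2.INTER_CUBIC))
E
```

```text
red ((441.228515625, 104.95609283447266), (54.9379768371582, 62.92414474487305), 38.672393798828125) [ 412   74   60   62 2800] [0.5992 0.0452 0.077 ]
amb ((429.20196533203125, 206.1041259765625), (51.35525131225586, 54.892879486083984), 64.96168518066406) [ 402  180   55   53 2174] [ 0.5895 -0.023   0.077 ]
grn ((420.4333190917969, 289.899169921875), (33.957489013671875, 50.95425796508789), 81.45326232910156) [ 395  272   51   36 1221] [ 0.5808 -0.0908  0.077 ]
```

Emit:
apply_moves(moves=[{"x": 2,"y": 0,"z": 15,"wx": 0,"wy": 0,"wz": 0},{"x": 2,"y": 0,"z": 28,"wx": 0,"wy": 0,"wz": 0},{"x": 2,"y": 0,"z": 36,"wx": 0,"wy": 0,"wz": 0},{"x": 2,"y": 0,"z": 40,"wx": 0,"wy": 0,"wz": 0},{"x": 2,"y": 0,"z": 42,"wx": 0,"wy": 0,"wz": 0}])

```text
t: 5.27
position: [0.5114, -0.0122, 0.1317]
tool_rot: [[0.13, 0.992, -0.001], [0.992, -0.13, -0.0], [-0.0, -0.001, -1.0]]
ft_force: [-0.4, 0.1, -1.2]
finger_gap: 0.0174
grasp_force: 78.2
```

Emit:
apply_moves(moves=[{"x": 0,"y": 0,"z": 0,"wx": 0,"wy": 0,"wz": 0},{"x": 0,"y": 0,"z": 0,"wx": 0,"wy": 0,"wz": 0},{"x": 0,"y": 0,"z": 0,"wx": 0,"wy": 0,"wz": 0},{"x": 0,"y": 0,"z": 0,"wx": 0,"wy": 0,"wz": 0}])

```text
t: 5.6
position: [0.512, -0.0117, 0.1328]
tool_rot: [[0.129, 0.992, 0.001], [0.992, -0.129, -0.0], [-0.0, 0.001, -1.0]]
ft_force: [-0.3, 0.2, -1.4]
finger_gap: 0.0171
grasp_force: 78.2
```

Run:
```python
from cap import *
snap("wrist","w5",(255,165,475,285),3.6)
s=ctrl.sense();print(s["position"],np.degrees(np.arctan2(s["tool_rot"][1,1],s["tool_rot"][0,1])),s["ft_force"],s["finger_gap"])
e,st=blob("w5",9,25,(395,170,475,250)); print(e,st, at("w5",*e[0],.077).round(4))
```

```text
[ 0.51196173 -0.01172994  0.13271557] -7.400066078208608 [ 0.38019134  0.23181066 -1.21475985] 0.01715496750750038
((448.90167236328125, 232.620361328125), (57.69782257080078, 64.64576721191406), 69.1711654663086) [ 416  203   59   47 2205] [ 0.5888 -0.0218  0.077 ]
```

View pics/w5.png

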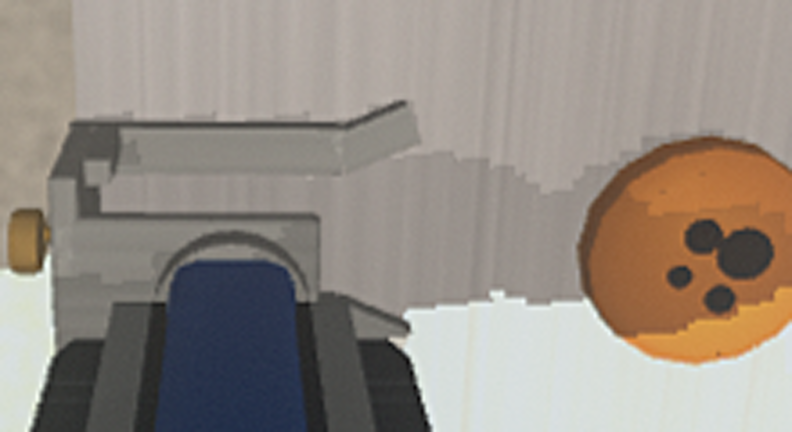

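Run:
```python
from cap import *
d=np.load("pics/w5.npz"); R=d["rot"]; P=d["pos"]
t=lambda x,y,z:(R.T@(at("w5",255+x/3.6,165+y/3.6,z)-P)*1000).round(1)
zf=.1327-.0641+.004
print("zf",zf-.004)
for x in(130,330): print("inner(+11.5)",t(x,173,zf),"outer(+19.5)",t(x,129,zf))
print("tip L in",t(420,143,zf),"tipL out",t(405,102,zf)," R",t(410,325,zf))
print("bridge front/left corner",t(319,215,zf+.024))
for z in(.0715,.0735,.076,.080): print(z,"cap +x edge",t(705,138,z),"-x edge",t(700,362,z),"left",t(579,250,z))
```

```text
zf 0.06860000000000001
inner(+11.5) [ 10.6 -16.3  60.2] outer(+19.5) [ 18.3 -16.1  60.2]
inner(+11.5) [10.6 16.8 60.2] outer(+19.5) [18.3 16.6 60.2]
tip L in [15.8 31.5 60.2] tipL out [22.9 28.7 60.2]  R [-17.3  31.4  60.2]
bridge front/left corner [12.8 13.2 36.2]
0.0715 cap +x edge [16.4 78.6 61.4] -x edge [-25.1  82.8  61.4] left [-3.7 59.6 61.4]
0.0735 cap +x edge [17.  77.8 59.4] -x edge [-24.   81.9  59.4] left [-2.8 59.  59.4]
0.076 cap +x edge [17.8 76.7 56.9] -x edge [-22.6  80.8  56.9] left [-1.7 58.2 56.9]
0.08 cap +x edge [19.2 75.  52.9] -x edge [-20.4  79.1  52.9] left [ 0.  56.9 52.9]
```

Emit:
apply_moves(moves=[{"x": -0.8,"y": 6,"z": 0.8,"wx": 0,"wy": 0,"wz": 0},{"x": -0.8,"y": 12,"z": 1.5,"wx": 0,"wy": 0,"wz": 0},{"x": -0.8,"y": 18,"z": 2.2,"wx": 0,"wy": 0,"wz": 0},{"x": -0.8,"y": 20,"z": 2.4,"wx": 0,"wy": 0,"wz": 0},{"x": -0.8,"y": 20,"z": 2.4,"wx": 0,"wy": 0,"wz": 0}])

```text
t: 6.07
position: [0.5322, -0.0152, 0.1297]
tool_rot: [[0.129, 0.992, 0.0], [0.992, -0.129, 0.0], [0.0, 0.0, -1.0]]
ft_force: [0.8, -0.1, -1.6]
finger_gap: 0.0172
grasp_force: 78.2
```

Emit:
apply_moves(moves=[{"x": 0,"y": 0,"z": 0,"wx": 0,"wy": 0,"wz": 0},{"x": 0,"y": 0,"z": 0,"wx": 0,"wy": 0,"wz": 0},{"x": 0,"y": 0,"z": 0,"wx": 0,"wy": 0,"wz": 0},{"x": 0,"y": 0,"z": 0,"wx": 0,"wy": 0,"wz": 0}])

```text
t: 6.4
position: [0.5312, -0.0151, 0.1299]
tool_rot: [[0.129, 0.992, -0.0], [0.992, -0.129, -0.0], [-0.0, -0.0, -1.0]]
ft_force: [0.1, 0.6, -2.2]
finger_gap: 0.0164
grasp_force: 78.2
```

Run:
```python
from cap import *
snap("wrist","w6",(255,165,475,300),3.6)
s=ctrl.sense();print(s["position"],np.degrees(np.arctan2(s["tool_rot"][1,1],s["tool_rot"][0,1])),s["ft_force"],s["finger_gap"])
```

```text
[ 0.53125472 -0.01506866  0.1299244 ] -7.3968723872358115 [-0.47868013 -0.12215476 -1.43511359] 0.017230956141397732
```

View pics/w6.png

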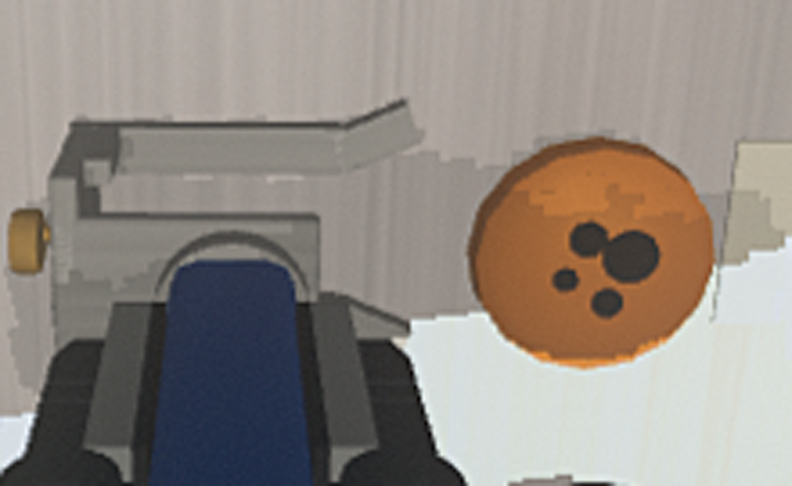

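The cap outline spans 470–713 × 138–367 in the crop, so its centre is at (592,252). The tines lie ahead of it on the same line. I've used my ten pictures, so from here I go by force and numbers.

Run:
```python
from cap import *
d=np.load("pics/w6.npz"); R=d["rot"]; P=d["pos"]
t=lambda x,y,z:(R.T@(at("w6",255+x/3.6,165+y/3.6,z)-P)*1000).round(1)
zf=.0659+.004
print("inner(+11.5)",t(130,173,zf),t(330,173,zf),"tips in",t(420,140,zf),t(410,325,zf))
print("cap +x",t(602,138,.0715),t(602,138,.077),"-x",t(588,367,.082),t(588,367,.077),"fwd",t(470,250,.077),t(713,250,.077),t(713,250,.08))
```

```text
inner(+11.5) [ 10.7 -16.3  60. ] [10.7 16.8 60. ] tips in [16.4 31.4 60. ] [-17.2  31.3  60. ]
cap +x [17.3 60.6 58.4] [19.1 58.8 52.9] -x [-18.5  58.7  47.9] [-21.3  60.4  52.9] fwd [-0.  39.2 52.9] [ 0.  78.7 52.9] [ 1.3 77.4 49.9]
```

Emit:
apply_moves(moves=[{"x": 0,"y": 3,"z": 0,"wx": 0,"wy": 0,"wz": 0},{"x": 0,"y": 6,"z": 0,"wx": 0,"wy": 0,"wz": 0},{"x": 0,"y": 9,"z": 0,"wx": 0,"wy": 0,"wz": 0},{"x": 0,"y": 12,"z": 0,"wx": 0,"wy": 0,"wz": 0},{"x": 0,"y": 15,"z": 0,"wx": 0,"wy": 0,"wz": 0}])

```text
t: 6.87
position: [0.5467, -0.0171, 0.1299]
tool_rot: [[0.129, 0.992, 0.0], [0.992, -0.129, -0.0], [-0.0, 0.0, -1.0]]
ft_force: [-0.2, 0.0, -2.5]
finger_gap: 0.017
grasp_force: 78.2
```

Emit:
apply_moves(moves=[{"x": 0,"y": 2,"z": 0,"wx": 0,"wy": 0,"wz": 0},{"x": 0,"y": 4,"z": 0,"wx": 0,"wy": 0,"wz": 0},{"x": 0,"y": 6,"z": 0,"wx": 0,"wy": 0,"wz": 0},{"x": 0,"y": 8,"z": 0,"wx": 0,"wy": 0,"wz": 0},{"x": 0,"y": 8,"z": 0,"wx": 0,"wy": 0,"wz": 0}])

```text
t: 7.28
position: [0.5546, -0.0181, 0.1299]
tool_rot: [[0.129, 0.992, 0.0], [0.992, -0.129, -0.0], [0.0, 0.0, -1.0]]
ft_force: [-0.5, 0.1, -1.7]
finger_gap: 0.0172
grasp_force: 78.2
```

Emit:
apply_moves(moves=[{"x": 0,"y": 2,"z": 0,"wx": 0,"wy": 0,"wz": 0},{"x": 0,"y": 4,"z": 0,"wx": 0,"wy": 0,"wz": 0},{"x": 0,"y": 6,"z": 0,"wx": 0,"wy": 0,"wz": 0},{"x": 0,"y": 8,"z": 0,"wx": 0,"wy": 0,"wz": 0},{"x": 0,"y": 8,"z": 0,"wx": 0,"wy": 0,"wz": 0}])

```text
t: 7.7
position: [0.5626, -0.0192, 0.1299]
tool_rot: [[0.129, 0.992, 0.0], [0.992, -0.129, -0.0], [0.0, 0.0, -1.0]]
ft_force: [0.4, 0.8, -1.2]
finger_gap: 0.0171
grasp_force: 78.2
```

Emit:
apply_moves(moves=[{"x": 0,"y": 2,"z": 0,"wx": 0,"wy": 0,"wz": 0},{"x": 0,"y": 4,"z": 0,"wx": 0,"wy": 0,"wz": 0},{"x": 0,"y": 6,"z": 0,"wx": 0,"wy": 0,"wz": 0},{"x": 0,"y": 7,"z": 0,"wx": 0,"wy": 0,"wz": 0},{"x": 0,"y": 7,"z": 0,"wx": 0,"wy": 0,"wz": 0}])

```text
t: 8.12
position: [0.5694, -0.02, 0.1299]
tool_rot: [[0.129, 0.992, 0.0], [0.992, -0.129, 0.0], [0.0, 0.0, -1.0]]
ft_force: [-0.1, -0.2, -1.5]
finger_gap: 0.0171
grasp_force: 78.2
```

Run:
```python
from cap import *
s=ctrl.sense();print(s["t"],s["position"],s["ft_force"],s["wrist_torque"])
snap("wrist","w7"); s=ctrl.sense();print(s["ft_force"],s["wrist_torque"])
```

```text
8.1167 [ 0.56939806 -0.01999444  0.12985362] [-0.08538774 -0.17187223 -1.51810668] [-0.02603845 -0.01637052  0.03586928]
[ 0.17863569  0.34450836 -1.38001264] [ 0.03590244  0.03106658 -0.0308265 ]
```

Run:
```python
from h import *
t=lambda x,y,z:at("scene",180+(x-400)/8,205+(y-300)/8,z)
f=np.array([np.cos(.084),np.sin(.084)])
for n,x,y in(("tipscrew",618,524),("tipscrew_top",618,506),("L",565,582),("R",668,573)): print(n,t(x,y,.005 if "s" in n else .007)[:2]@f)
im=np.load("pics/scene.npz")["image"]
print(im[227:237,205:210].tolist())
```

```text
tipscrew 0.4920748981778681
tipscrew_top 0.48345069790308726
L 0.5185642137774095
R 0.5189846720849625
[[[83, 72, 66], [83, 73, 67], [80, 78, 77], [81, 85, 86], [97, 102, 105]], [[84, 82, 81], [83, 82, 80], [87, 93, 95], [91, 96, 98], [101, 107, 110]], [[88, 94, 95], [87, 92, 94], [89, 95, 97], [97, 102, 105], [92, 97, 100]], [[83, 88, 90], [81, 88, 90], [82, 94, 102], [77, 81, 83], [68, 73, 74]], [[55, 60, 60], [55, 65, 69], [64, 90, 107], [53, 58, 57], [53, 59, 58]], [[52, 58, 57], [55, 63, 66], [61, 81, 95], [54, 59, 58], [51, 56, 56]], [[53, 58, 57], [53, 58, 58], [55, 62, 65], [53, 57, 57], [53, 58, 58]], [[52, 57, 56], [53, 57, 57], [54, 58, 58], [53, 58, 57], [53, 57, 57]], [[53, 58, 57], [53, 57, 57], [52, 56, 56], [52, 57, 57], [53, 58, 57]], [[53, 57, 57], [52, 57, 57], [53, 57, 57], [52, 58, 57], [53, 58, 57]]]
```

By the scene picture the screw tip is about +3 mm ahead of the origin, so contact should come at roughly 45 mm of travel. I'm at 38, so I'll creep forward.

Emit:
apply_moves(moves=[{"x": 0,"y": 0.5,"z": 0,"wx": 0,"wy": 0,"wz": 0},{"x": 0,"y": 1,"z": 0,"wx": 0,"wy": 0,"wz": 0},{"x": 0,"y": 1.5,"z": 0,"wx": 0,"wy": 0,"wz": 0},{"x": 0,"y": 2,"z": 0,"wx": 0,"wy": 0,"wz": 0},{"x": 0,"y": 2,"z": 0,"wx": 0,"wy": 0,"wz": 0}])

```text
t: 8.58
position: [0.5712, -0.0203, 0.1299]
tool_rot: [[0.129, 0.992, 0.0], [0.992, -0.129, -0.0], [-0.0, 0.0, -1.0]]
ft_force: [-0.2, -0.4, -2.2]
finger_gap: 0.017
grasp_force: 78.2
```

```bash
cat > st.py <<'E'
from h import *
F=[];T=[]
for k in range(3):
    s=ctrl.sense();F.append(s["ft_force"]);T.append(s["wrist_torque"])
    if k<2: ctrl.read_camera("wrist")
F=np.mean(F,0);T=np.mean(T,0);R=s["tool_rot"]
print("t",s["t"],"pos",s["position"].round(4),"Ftool",(R.T@F).round(2),"Ttool",(R.T@T).round(3),"gap",s["finger_gap"])
E
python3 st.py
```

```text
t 8.6833 pos [ 0.5711 -0.0203  0.1298] Ftool [ 0.15 -0.58  1.91] Ttool [ 0.019 -0.003 -0.009] gap 0.017149691757591366
```

Emit:
apply_moves(moves=[{"x": 0,"y": 0.4,"z": 0,"wx": 0,"wy": 0,"wz": 0},{"x": 0,"y": 0.8,"z": 0,"wx": 0,"wy": 0,"wz": 0},{"x": 0,"y": 1.2,"z": 0,"wx": 0,"wy": 0,"wz": 0},{"x": 0,"y": 1.2,"z": 0,"wx": 0,"wy": 0,"wz": 0}])

```text
t: 9.02
position: [0.5724, -0.0204, 0.1299]
tool_rot: [[0.129, 0.992, 0.0], [0.992, -0.129, -0.0], [-0.0, 0.0, -1.0]]
ft_force: [-0.2, 1.0, -1.0]
finger_gap: 0.0172
grasp_force: 78.2
```

```bash
python3 st.py
```

```text
t 9.1167 pos [ 0.5723 -0.0204  0.1299] Ftool [0.54 0.21 1.19] Ttool [0.001 0.036 0.006] gap 0.017122095065844525
```

Emit:
apply_moves(moves=[{"x": 0,"y": 0.4,"z": 0,"wx": 0,"wy": 0,"wz": 0},{"x": 0,"y": 0.8,"z": 0,"wx": 0,"wy": 0,"wz": 0},{"x": 0,"y": 1,"z": 0,"wx": 0,"wy": 0,"wz": 0},{"x": 0,"y": 1,"z": 0,"wx": 0,"wy": 0,"wz": 0}])

```text
t: 9.45
position: [0.5733, -0.0205, 0.1299]
tool_rot: [[0.129, 0.992, 0.0], [0.992, -0.129, -0.0], [-0.0, 0.0, -1.0]]
ft_force: [0.5, -0.2, -1.4]
finger_gap: 0.0171
grasp_force: 78.2
```

```bash
python3 st.py
```

```text
t 9.55 pos [ 0.5733 -0.0205  0.1298] Ftool [-0.21  0.24  1.36] Ttool [-0.052  0.014  0.005] gap 0.016988721391426518
```

Emit:
apply_moves(moves=[{"x": 0,"y": 0.4,"z": 0,"wx": 0,"wy": 0,"wz": 0},{"x": 0,"y": 0.8,"z": 0,"wx": 0,"wy": 0,"wz": 0},{"x": 0,"y": 1,"z": 0,"wx": 0,"wy": 0,"wz": 0},{"x": 0,"y": 1,"z": 0,"wx": 0,"wy": 0,"wz": 0}])

```text
t: 9.88
position: [0.5743, -0.0206, 0.1299]
tool_rot: [[0.129, 0.992, 0.0], [0.992, -0.129, 0.0], [0.0, 0.0, -1.0]]
ft_force: [-0.6, -0.7, -0.8]
finger_gap: 0.017
grasp_force: 78.2
```

```bash
python3 st.py
```

```text
t 9.9833 pos [ 0.5743 -0.0206  0.1299] Ftool [ 0.47 -0.15  1.57] Ttool [0.017 0.001 0.022] gap 0.017074342588182478
```

Emit:
apply_moves(moves=[{"x": 0,"y": 0.4,"z": 0,"wx": 0,"wy": 0,"wz": 0},{"x": 0,"y": 0.8,"z": 0,"wx": 0,"wy": 0,"wz": 0},{"x": 0,"y": 1,"z": 0,"wx": 0,"wy": 0,"wz": 0},{"x": 0,"y": 1,"z": 0,"wx": 0,"wy": 0,"wz": 0}])

```text
t: 10.32
position: [0.5753, -0.0208, 0.1299]
tool_rot: [[0.129, 0.992, 0.0], [0.992, -0.129, -0.0], [-0.0, 0.0, -1.0]]
ft_force: [-0.4, -0.3, -1.5]
finger_gap: 0.017
grasp_force: 78.2
```

```bash
python3 st.py
```

```text
t 10.4167 pos [ 0.5753 -0.0208  0.1299] Ftool [-0.78 -0.3   2.17] Ttool [ 0.008 -0.043  0.004] gap 0.01717883798978063
```

Emit:
apply_moves(moves=[{"x": 0,"y": 0.4,"z": 0,"wx": 0,"wy": 0,"wz": 0},{"x": 0,"y": 0.8,"z": 0,"wx": 0,"wy": 0,"wz": 0},{"x": 0,"y": 1,"z": 0,"wx": 0,"wy": 0,"wz": 0},{"x": 0,"y": 1,"z": 0,"wx": 0,"wy": 0,"wz": 0}])

```text
t: 10.75
position: [0.5761, -0.0209, 0.1298]
tool_rot: [[0.129, 0.992, -0.0], [0.992, -0.129, -0.0], [-0.0, -0.0, -1.0]]
ft_force: [-0.1, 0.5, -1.1]
finger_gap: 0.0172
grasp_force: 78.1
```

```bash
python3 st.py
```

```text
t 10.85 pos [ 0.5761 -0.0209  0.1298] Ftool [0.03 0.01 1.51] Ttool [0.104 0.032 0.001] gap 0.01715890568783189
```

```bash
sed -i 's/range(3)/range(8)/;s/k<2/k<7/' st.py; python3 st.py
```

```text
t 11.2 pos [ 0.5761 -0.0209  0.1298] Ftool [-0.13 -0.39  1.36] Ttool [0.135 0.024 0.023] gap 0.01753988689924416
```

Emit:
apply_moves(moves=[{"x": 0,"y": 0.25,"z": 0,"wx": 0,"wy": 0,"wz": 0},{"x": 0,"y": 0.5,"z": 0,"wx": 0,"wy": 0,"wz": 0},{"x": 0,"y": 0.5,"z": 0,"wx": 0,"wy": 0,"wz": 0}])

```text
t: 11.45
position: [0.5764, -0.0209, 0.1298]
tool_rot: [[0.129, 0.992, -0.001], [0.992, -0.129, -0.0], [-0.0, -0.001, -1.0]]
ft_force: [-1.8, 0.6, -1.2]
finger_gap: 0.0171
grasp_force: 78.2
```

```bash
python3 st.py
```

```text
t 11.8 pos [ 0.5765 -0.021   0.1298] Ftool [ 0.18 -2.17  1.43] Ttool [0.482 0.025 0.003] gap 0.016842859694389527
```

The screw is bearing: about 2.2 N back along the tines, with 0.48 N m of moment, and no side force. Now I'll pull straight up, slowly.

Emit:
apply_moves(moves=[{"x": 0,"y": 0,"z": -0.5,"wx": 0,"wy": 0,"wz": 0},{"x": 0,"y": 0,"z": -1,"wx": 0,"wy": 0,"wz": 0},{"x": 0,"y": 0,"z": -1.5,"wx": 0,"wy": 0,"wz": 0},{"x": 0,"y": 0,"z": -2,"wx": 0,"wy": 0,"wz": 0},{"x": 0,"y": 0,"z": -2.5,"wx": 0,"wy": 0,"wz": 0}])

```text
t: 12.22
position: [0.5764, -0.021, 0.132]
tool_rot: [[0.129, 0.992, -0.001], [0.992, -0.129, 0.0], [-0.0, -0.001, -1.0]]
ft_force: [-0.3, -0.1, -7.2]
finger_gap: 0.017
grasp_force: 77.9
```

Emit:
apply_moves(moves=[{"x": 0,"y": 0,"z": -0.4,"wx": 0,"wy": 0,"wz": 0},{"x": 0,"y": 0,"z": -0.8,"wx": 0,"wy": 0,"wz": 0},{"x": 0,"y": 0,"z": -0.8,"wx": 0,"wy": 0,"wz": 0}])

```text
t: 12.47
position: [0.5763, -0.0211, 0.1325]
tool_rot: [[0.129, 0.992, -0.001], [0.992, -0.129, 0.0], [-0.0, -0.001, -1.0]]
ft_force: [-0.5, 0.1, -9.2]
finger_gap: 0.0175
grasp_force: 78.1
```

```bash
python3 st.py
```

```text
t 12.8167 pos [ 0.5764 -0.021   0.1328] Ftool [ 0.19 -1.04 10.36] Ttool [ 0.339  0.068 -0.007] gap 0.01668698977346289
```

Emit:
apply_moves(moves=[{"x": 0,"y": 0,"z": -0.4,"wx": 0,"wy": 0,"wz": 0},{"x": 0,"y": 0,"z": -0.8,"wx": 0,"wy": 0,"wz": 0},{"x": 0,"y": 0,"z": -1.2,"wx": 0,"wy": 0,"wz": 0},{"x": 0,"y": 0,"z": -1.6,"wx": 0,"wy": 0,"wz": 0},{"x": 0,"y": 0,"z": -2,"wx": 0,"wy": 0,"wz": 0}])

```text
t: 13.23
position: [0.5767, -0.021, 0.1358]
tool_rot: [[0.129, 0.992, 0.0], [0.992, -0.129, -0.0], [-0.0, 0.0, -1.0]]
ft_force: [-3.7, 1.1, -2.6]
finger_gap: 0.0174
grasp_force: 79.0
```

```bash
python3 st.py
```

```text
t 13.5833 pos [ 0.5769 -0.0209  0.1357] Ftool [-0.36 -4.81  0.78] Ttool [ 1.229 -0.083 -0.006] gap 0.017086762714919563
```

It has popped loose, but the screw push has risen to 4.8 N. I'll ease back 0.5 mm and keep lifting.

Emit:
apply_moves(moves=[{"x": 0,"y": -0.3,"z": 0,"wx": 0,"wy": 0,"wz": 0},{"x": 0,"y": -0.5,"z": -0.5,"wx": 0,"wy": 0,"wz": 0},{"x": 0,"y": -0.5,"z": -1,"wx": 0,"wy": 0,"wz": 0},{"x": 0,"y": -0.5,"z": -1.5,"wx": 0,"wy": 0,"wz": 0},{"x": 0,"y": -0.5,"z": -2,"wx": 0,"wy": 0,"wz": 0}])

```text
t: 14.0
position: [0.5767, -0.0208, 0.1374]
tool_rot: [[0.129, 0.992, 0.001], [0.992, -0.129, 0.0], [0.0, 0.001, -1.0]]
ft_force: [-2.8, 0.9, -0.8]
finger_gap: 0.0173
grasp_force: 79.3
```

```bash
python3 st.py
```

```text
t 14.35 pos [ 0.5766 -0.0208  0.1374] Ftool [ 0.3  -2.71  0.11] Ttool [ 0.715  0.04  -0.003] gap 0.017223558481325306
```

Emit:
apply_moves(moves=[{"x": 0,"y": -0.2,"z": -0.8,"wx": 0,"wy": 0,"wz": 0},{"x": 0,"y": -0.2,"z": -1.6,"wx": 0,"wy": 0,"wz": 0},{"x": 0,"y": -0.2,"z": -2.4,"wx": 0,"wy": 0,"wz": 0},{"x": 0,"y": -0.2,"z": -3.2,"wx": 0,"wy": 0,"wz": 0},{"x": 0,"y": -0.2,"z": -4,"wx": 0,"wy": 0,"wz": 0}])

```text
t: 14.77
position: [0.5764, -0.0209, 0.1413]
tool_rot: [[0.129, 0.992, 0.001], [0.992, -0.129, 0.0], [0.0, 0.001, -1.0]]
ft_force: [-1.1, 0.6, -1.7]
finger_gap: 0.0172
grasp_force: 79.1
```

```bash
python3 st.py
```

```text
t 15.1167 pos [ 0.5762 -0.021   0.1413] Ftool [ 0.23 -0.4   1.44] Ttool [ 0.072  0.084 -0.019] gap 0.017056457862788272
```

Emit:
apply_moves(moves=[{"x": 0,"y": 0,"z": -0.8,"wx": 0,"wy": 0,"wz": 0},{"x": 0,"y": 0,"z": -1.6,"wx": 0,"wy": 0,"wz": 0},{"x": 0,"y": 0,"z": -2.4,"wx": 0,"wy": 0,"wz": 0},{"x": 0,"y": 0,"z": -3.2,"wx": 0,"wy": 0,"wz": 0},{"x": 0,"y": 0,"z": -4,"wx": 0,"wy": 0,"wz": 0}])

```text
t: 15.53
position: [0.5761, -0.0209, 0.1453]
tool_rot: [[0.129, 0.992, 0.0], [0.992, -0.129, -0.0], [-0.0, 0.0, -1.0]]
ft_force: [0.1, -0.0, -1.6]
finger_gap: 0.0171
grasp_force: 79.2
```

Emit:
apply_moves(moves=[{"x": 0,"y": 0,"z": -1,"wx": 0,"wy": 0,"wz": 0},{"x": 0,"y": 0,"z": -2,"wx": 0,"wy": 0,"wz": 0},{"x": 0,"y": 0,"z": -3,"wx": 0,"wy": 0,"wz": 0},{"x": 0,"y": 0,"z": -4,"wx": 0,"wy": 0,"wz": 0},{"x": 0,"y": 0,"z": -5,"wx": 0,"wy": 0,"wz": 0}])

```text
t: 15.95
position: [0.5761, -0.0209, 0.1503]
tool_rot: [[0.129, 0.992, 0.0], [0.992, -0.129, -0.0], [-0.0, 0.0, -1.0]]
ft_force: [-0.5, -0.0, -2.1]
finger_gap: 0.0172
grasp_force: 79.2
```

Emit:
apply_moves(moves=[{"x": 0,"y": 0,"z": -2,"wx": 0,"wy": 0,"wz": 0},{"x": 0,"y": 0,"z": -5,"wx": 0,"wy": 0,"wz": 0},{"x": 0,"y": 0,"z": -9,"wx": 0,"wy": 0,"wz": 0},{"x": 0,"y": 0,"z": -12,"wx": 0,"wy": 0,"wz": 0},{"x": 0,"y": 0,"z": -14,"wx": 0,"wy": 0,"wz": 0}])

```text
t: 16.37
position: [0.5763, -0.0208, 0.1648]
tool_rot: [[0.129, 0.992, 0.001], [0.992, -0.129, -0.0], [0.0, 0.001, -1.0]]
ft_force: [-0.4, 1.0, -1.7]
finger_gap: 0.0171
grasp_force: 79.1
```

```bash
python3 st.py
python3 - <<'E'
from cap import *
snap("wrist","w8"); 
for f in("w7","w8"):
    d=np.load(f"pics/{f}.npz"); e,st=blob(f,8,25,(330,150,460,290)); print(f,e,st)
    for z in (0,.0077): print((d["rot"].T@(at(f,*e[0],d["pos"][2]-.0641+.004+.0055+.0*z)-d["pos"])*1000).round(1))
E
```

```text
t 16.7167 pos [ 0.5759 -0.0209  0.164 ] Ftool [-0.2   0.04  1.8 ] Ttool [-0.023  0.005 -0.004] gap 0.017168948497129626
w7 ((360.619384765625, 230.57264709472656), (47.52272033691406, 63.84457015991211), 142.80628967285156) [ 330  203   58   60 2129]
[ 1.7 24.8 54.6]
[ 1.7 24.8 54.6]
w8 ((354.7983703613281, 227.80772399902344), (35.94477081298828, 59.810977935791016), 151.25848388671875) [ 330  202   46   57 1520]
[ 3.5 21.3 54.6]
[ 3.5 21.3 54.6]
```

The cap is off and riding in the fork: the weight rose about 0.35 N and the amber blob moved up with the tool. Now I'll carry it gently to the tray.

Emit:
apply_moves(moves=[{"x": 2.7,"y": -1.3,"z": -5,"wx": 0,"wy": 0,"wz": 0},{"x": 9,"y": -4.3,"z": -10,"wx": 0,"wy": 0,"wz": 0},{"x": 20,"y": -9.4,"z": -15,"wx": 0,"wy": 0,"wz": 0},{"x": 35,"y": -16.7,"z": -20,"wx": 0,"wy": 0,"wz": 0},{"x": 54,"y": -25.6,"z": -25,"wx": 0,"wy": 0,"wz": 0}])

```text
t: 17.18
position: [0.5574, 0.0367, 0.19]
tool_rot: [[0.13, 0.992, 0.001], [0.992, -0.13, -0.0], [-0.0, 0.001, -1.0]]
ft_force: [-0.7, 0.7, -1.7]
finger_gap: 0.0171
grasp_force: 79.1
```

Emit:
apply_moves(moves=[{"x": 21.7,"y": -10.2,"z": 0,"wx": 0,"wy": 0,"wz": 0},{"x": 43.4,"y": -20.5,"z": 0,"wx": 0,"wy": 0,"wz": 0},{"x": 65,"y": -30.7,"z": 0,"wx": 0,"wy": 0,"wz": 0},{"x": 87,"y": -41,"z": 0,"wx": 0,"wy": 0,"wz": 0},{"x": 108.6,"y": -51.2,"z": 0,"wx": 0,"wy": 0,"wz": 0}])

```text
t: 17.6
position: [0.5198, 0.1528, 0.19]
tool_rot: [[0.127, 0.992, 0.001], [0.992, -0.127, 0.001], [0.001, 0.001, -1.0]]
ft_force: [-0.1, 0.7, -2.1]
finger_gap: 0.017
grasp_force: 79.1
```

Emit:
apply_moves(moves=[{"x": 21.7,"y": -10.2,"z": 0,"wx": 0,"wy": 0,"wz": 0},{"x": 43.4,"y": -20.5,"z": 0,"wx": 0,"wy": 0,"wz": 0},{"x": 65,"y": -30.7,"z": 0,"wx": 0,"wy": 0,"wz": 0},{"x": 87,"y": -41,"z": 0,"wx": 0,"wy": 0,"wz": 0},{"x": 108.6,"y": -51.2,"z": 0,"wx": 0,"wy": 0,"wz": 0}])

```text
t: 18.02
position: [0.4827, 0.267, 0.19]
tool_rot: [[0.127, 0.992, 0.001], [0.992, -0.127, 0.001], [0.001, 0.001, -1.0]]
ft_force: [0.1, -0.4, -2.7]
finger_gap: 0.0171
grasp_force: 79.1
```

Emit:
apply_moves(moves=[{"x": 15.4,"y": -7.3,"z": 0,"wx": 0,"wy": 0,"wz": 0},{"x": 25.4,"y": -12,"z": 0,"wx": 0,"wy": 0,"wz": 0},{"x": 31,"y": -14.5,"z": 0,"wx": 0,"wy": 0,"wz": 0},{"x": 33.8,"y": -15.7,"z": 0,"wx": 0,"wy": 0,"wz": 0},{"x": 33.8,"y": -15.7,"z": 0,"wx": 0,"wy": 0,"wz": 0}])

```text
t: 18.43
position: [0.4727, 0.3002, 0.1893]
tool_rot: [[0.129, 0.992, 0.0], [0.992, -0.129, -0.0], [-0.0, 0.0, -1.0]]
ft_force: [1.0, -0.9, -2.1]
finger_gap: 0.017
grasp_force: 79.1
```

```bash
python3 st.py
python3 - <<'E'
from cap import *
snap("wrist","w9"); snap("top","top2"); snap("scene","sc2")
d=np.load("pics/w9.npz")
e,st=blob("w9",8,25,(280,150,460,290)); print("cap",e,st,(d["rot"].T@(at("w9",*e[0],d["pos"][2]-.0545)-d["pos"])*1000).round(1))
# tray from blue mask in initial top view (rim height)
im=np.load("pics/top.npz")["image"]; h=cv2.cvtColor(im,cv2.COLOR_BGR2HSV)
m=((h[...,0]>95)&(h[...,0]<120)&(h[...,1]>70)).astype(np.uint8); m[:170]=0;m[245:]=0;m[:,:205]=0;m[:,275:]=0
cn=max(cv2.findContours(m,0,2)[0],key=cv2.contourArea); b=cv2.boxPoints(cv2.minAreaRect(cn))
for p in b: print(p,at("top",*p,.015).round(3))
P=np.mean([at("top",*p,.015) for p in b],0); print(P)
E
```

```text
t 18.7833 pos [0.4732 0.2993 0.1891] Ftool [0.03 0.09 1.78] Ttool [-0.003 -0.005  0.008] gap 0.016979573163591596
cap ((348.3406066894531, 227.1586151123047), (45.45269012451172, 64.99748229980469), 123.10633087158203) [ 313  202   63   58 1749] [ 3.9 17.5 54.5]
[216.4352  233.76527] [0.381 0.371 0.015]
[223.95354 183.64302] [0.549 0.353 0.015]
[259.30804 188.94621] [0.531 0.234 0.015]
[251.78972 239.06847] [0.364 0.254 0.015]
[0.45609298 0.30303108 0.015     ]
```

Emit:
apply_moves(moves=[{"x": 0,"y": 0,"z": 6,"wx": 0,"wy": 0,"wz": 0},{"x": 0,"y": 0,"z": 20,"wx": 0,"wy": 0,"wz": 0},{"x": 0,"y": 0,"z": 40,"wx": 0,"wy": 0,"wz": 0},{"x": 0,"y": 0,"z": 62,"wx": 0,"wy": 0,"wz": 0},{"x": 0,"y": 0,"z": 82,"wx": 0,"wy": 0,"wz": 0}])

```text
t: 19.35
position: [0.4727, 0.2999, 0.1059]
tool_rot: [[0.129, 0.992, -0.0], [0.992, -0.129, -0.0], [-0.0, -0.0, -1.0]]
ft_force: [0.1, 0.1, -1.4]
finger_gap: 0.0168
grasp_force: 79.1
```

Emit:
apply_moves(moves=[{"x": 0,"y": 0,"z": 14,"wx": 0,"wy": 0,"wz": 0},{"x": 0,"y": 0,"z": 22,"wx": 0,"wy": 0,"wz": 0},{"x": 0,"y": 0,"z": 26,"wx": 0,"wy": 0,"wz": 0},{"x": 0,"y": 0,"z": 28,"wx": 0,"wy": 0,"wz": 0},{"x": 0,"y": 0,"z": 28,"wx": 0,"wy": 0,"wz": 0}])

```text
t: 19.77
position: [0.473, 0.3003, 0.0793]
tool_rot: [[0.129, 0.992, 0.0], [0.992, -0.129, 0.0], [0.0, 0.0, -1.0]]
ft_force: [-0.2, 0.4, -2.1]
finger_gap: 0.0168
grasp_force: 79.1
```

Emit:
apply_moves(moves=[{"x": 0,"y": 0,"z": 2,"wx": 0,"wy": 0,"wz": 0},{"x": 0,"y": 0,"z": 4,"wx": 0,"wy": 0,"wz": 0},{"x": 0,"y": 0,"z": 6,"wx": 0,"wy": 0,"wz": 0},{"x": 0,"y": 0,"z": 6,"wx": 0,"wy": 0,"wz": 0},{"x": 0,"y": 0,"z": 6,"wx": 0,"wy": 0,"wz": 0}])

```text
t: 20.18
position: [0.4729, 0.3, 0.0733]
tool_rot: [[0.129, 0.992, 0.0], [0.992, -0.129, -0.0], [-0.0, 0.0, -1.0]]
ft_force: [-0.5, -0.0, -2.5]
finger_gap: 0.017
grasp_force: 79.1
```

```bash
python3 st.py
```

```text
t 20.5333 pos [0.4729 0.3001 0.0732] Ftool [ 0.02 -0.1   1.66] Ttool [ 0.008  0.003 -0.004] gap 0.017065925115572988
```

Emit:
apply_moves(moves=[{"x": 0,"y": 0,"z": 1,"wx": 0,"wy": 0,"wz": 0},{"x": 0,"y": 0,"z": 2,"wx": 0,"wy": 0,"wz": 0},{"x": 0,"y": 0,"z": 3,"wx": 0,"wy": 0,"wz": 0},{"x": 0,"y": 0,"z": 3.8,"wx": 0,"wy": 0,"wz": 0},{"x": 0,"y": 0,"z": 3.8,"wx": 0,"wy": 0,"wz": 0}])

```text
t: 20.95
position: [0.4727, 0.3, 0.0691]
tool_rot: [[0.129, 0.992, -0.0], [0.992, -0.129, -0.0], [-0.0, -0.0, -1.0]]
ft_force: [0.3, -0.6, -1.0]
finger_gap: 0.017
grasp_force: 79.1
```

```bash
python3 st.py
```

```text
t 21.3 pos [0.4728 0.3001 0.0694] Ftool [-0.16 -0.16  1.29] Ttool [0.004 0.01  0.008] gap 0.016724467423618338
```

The cap's weight is off the fork and the fork isn't touching the floor. Drawing straight back.

Emit:
apply_moves(moves=[{"x": 0,"y": -2,"z": 0,"wx": 0,"wy": 0,"wz": 0},{"x": 0,"y": -5,"z": 0,"wx": 0,"wy": 0,"wz": 0},{"x": 0,"y": -9,"z": 0,"wx": 0,"wy": 0,"wz": 0},{"x": 0,"y": -13,"z": 0,"wx": 0,"wy": 0,"wz": 0},{"x": 0,"y": -17,"z": 0,"wx": 0,"wy": 0,"wz": 0}])

```text
t: 21.72
position: [0.4553, 0.3024, 0.0693]
tool_rot: [[0.129, 0.992, -0.0], [0.992, -0.129, -0.0], [-0.0, -0.0, -1.0]]
ft_force: [0.0, 0.5, -1.5]
finger_gap: 0.017
grasp_force: 79.1
```

Emit:
apply_moves(moves=[{"x": 0,"y": -5,"z": 0,"wx": 0,"wy": 0,"wz": 0},{"x": 0,"y": -11,"z": 0,"wx": 0,"wy": 0,"wz": 0},{"x": 0,"y": -17,"z": 0,"wx": 0,"wy": 0,"wz": 0},{"x": 0,"y": -23,"z": 0,"wx": 0,"wy": 0,"wz": 0},{"x": 0,"y": -28,"z": 0,"wx": 0,"wy": 0,"wz": 0}])

```text
t: 22.13
position: [0.4273, 0.306, 0.0694]
tool_rot: [[0.128, 0.992, -0.0], [0.992, -0.128, -0.0], [-0.0, -0.0, -1.0]]
ft_force: [-0.6, 0.5, -1.2]
finger_gap: 0.0173
grasp_force: 79.1
```

```bash
python3 st.py
python3 - <<'E'
from cap import *
snap("wrist","w10"); d=np.load("pics/w10.npz")
e,st=blob("w10",8,25,(300,120,500,300)); q=at("w10",*e[0],.016)
print("cap",e,st,q,(d["rot"].T@(q-d["pos"])*1000).round(1))
E
```

```text
t 22.4833 pos [0.4286 0.3058 0.0694] Ftool [-0.38 -0.17  1.31] Ttool [-0.005 -0.006  0.001] gap 0.017065382817941108
cap ((418.0963134765625, 234.38949584960938), (61.89068603515625, 66.77942657470703), 73.12892150878906) [ 385  203   68   64 3208] [0.48653248 0.29803019 0.016     ] [-0.2 58.4 53.4]
```

The cap stands alone in the tray at (0.487, 0.298) with about 7 mm clearance from the tines. I'll lift away and take the puller back to the mat.

Emit:
apply_moves(moves=[{"x": 0,"y": -5,"z": -4,"wx": 0,"wy": 0,"wz": 0},{"x": 0,"y": -5,"z": -25,"wx": 0,"wy": 0,"wz": 0},{"x": 0,"y": -5,"z": -60,"wx": 0,"wy": 0,"wz": 0},{"x": 0,"y": -5,"z": -97,"wx": 0,"wy": 0,"wz": 0},{"x": 0,"y": -5,"z": -125,"wx": 0,"wy": 0,"wz": 0}])

```text
t: 22.95
position: [0.4231, 0.3071, 0.197]
tool_rot: [[0.128, 0.992, 0.001], [0.992, -0.128, 0.001], [0.001, 0.001, -1.0]]
ft_force: [0.1, 0.5, -1.3]
finger_gap: 0.0174
grasp_force: 79.1
```

Emit:
apply_moves(moves=[{"x": -11.6,"y": 3.2,"z": 0,"wx": 0,"wy": 0,"wz": 0},{"x": -32.7,"y": 9.1,"z": 0,"wx": 0,"wy": 0,"wz": 0},{"x": -63.6,"y": 17.8,"z": 0,"wx": 0,"wy": 0,"wz": 0},{"x": -100,"y": 28,"z": 0,"wx": 0,"wy": 0,"wz": 0},{"x": -136.8,"y": 38.2,"z": 0,"wx": 0,"wy": 0,"wz": 0}])

```text
t: 23.37
position: [0.4428, 0.1646, 0.194]
tool_rot: [[0.127, 0.992, -0.0], [0.992, -0.127, -0.0], [-0.0, -0.0, -1.0]]
ft_force: [0.7, 0.4, -1.1]
finger_gap: 0.0169
grasp_force: 79.3
```

Emit:
apply_moves(moves=[{"x": -36.6,"y": 10.2,"z": 0,"wx": 0,"wy": 0,"wz": 0},{"x": -73.2,"y": 20.4,"z": 0,"wx": 0,"wy": 0,"wz": 0},{"x": -109.8,"y": 30.7,"z": 0,"wx": 0,"wy": 0,"wz": 0},{"x": -146.4,"y": 40.9,"z": 0,"wx": 0,"wy": 0,"wz": 0},{"x": -183,"y": 51.1,"z": 0,"wx": 0,"wy": 0,"wz": 0}])

```text
t: 23.78
position: [0.4698, -0.0241, 0.1941]
tool_rot: [[0.129, 0.992, -0.0], [0.992, -0.129, -0.0], [-0.0, -0.0, -1.0]]
ft_force: [0.6, 0.9, -0.6]
finger_gap: 0.0168
grasp_force: 79.3
```

Emit:
apply_moves(moves=[{"x": -36.6,"y": 10.2,"z": 0,"wx": 0,"wy": 0,"wz": 0},{"x": -73.2,"y": 20.4,"z": 0,"wx": 0,"wy": 0,"wz": 0},{"x": -109.8,"y": 30.7,"z": 0,"wx": 0,"wy": 0,"wz": 0},{"x": -146.4,"y": 40.9,"z": 0,"wx": 0,"wy": 0,"wz": 0},{"x": -183,"y": 51.1,"z": 0,"wx": 0,"wy": 0,"wz": 0}])

```text
t: 24.2
position: [0.4969, -0.212, 0.194]
tool_rot: [[0.129, 0.992, -0.001], [0.992, -0.129, 0.0], [-0.0, -0.001, -1.0]]
ft_force: [0.9, 0.9, -1.9]
finger_gap: 0.0172
grasp_force: 79.3
```

Emit:
apply_moves(moves=[{"x": -34.7,"y": 9.7,"z": 0,"wx": 0,"wy": 0,"wz": 0},{"x": -65.5,"y": 18.3,"z": 0,"wx": 0,"wy": 0,"wz": 0},{"x": -88.6,"y": 24.7,"z": 0,"wx": 0,"wy": 0,"wz": 0},{"x": -106,"y": 29.6,"z": 0,"wx": 0,"wy": 0,"wz": 0},{"x": -116.5,"y": 32.5,"z": 0,"wx": 0,"wy": 0,"wz": 0}])

```text
t: 24.62
position: [0.5138, -0.3326, 0.1935]
tool_rot: [[0.132, 0.991, -0.001], [0.991, -0.132, -0.0], [-0.001, -0.001, -1.0]]
ft_force: [-0.6, -0.7, -2.2]
finger_gap: 0.0171
grasp_force: 79.3
```

Emit:
apply_moves(moves=[{"x": 0,"y": 0,"z": 0,"wx": 0,"wy": 0,"wz": -4},{"x": 0,"y": 0,"z": 0,"wx": 0,"wy": 0,"wz": -9},{"x": 0,"y": 0,"z": 0,"wx": 0,"wy": 0,"wz": -12.3},{"x": 0,"y": 0,"z": 0,"wx": 0,"wy": 0,"wz": -12.3},{"x": 0,"y": 0,"z": 0,"wx": 0,"wy": 0,"wz": -12.3}])

```text
t: 25.03
position: [0.5146, -0.3292, 0.194]
tool_rot: [[-0.084, 0.996, -0.001], [0.996, 0.084, 0.001], [0.001, -0.001, -1.0]]
ft_force: [0.1, -0.1, -2.1]
finger_gap: 0.0172
grasp_force: 79.3
```

```bash
python3 st.py
python3 - <<'E'
from h import *
s=ctrl.sense();print(s["tool_rot"].round(4)); R=s["tool_rot"]
print((R.T@(np.array([.5152,-.3301,.0671])-s["position"])*1000).round(1))
snap("top","top3")
E
```

```text
t 25.3833 pos [ 0.5149 -0.3297  0.1944] Ftool [-0.16 -0.09  1.53] Ttool [-0.002 -0.013  0.02 ] gap 0.016811365559923297
[[-8.520e-02  9.964e-01 -1.000e-04]
 [ 9.964e-01  8.520e-02 -1.000e-04]
 [-1.000e-04 -1.000e-04 -1.000e+00]]
[ -0.4   0.2 127.3]
```

Emit:
apply_moves(moves=[{"x": 0,"y": 0,"z": 15,"wx": 0,"wy": 0,"wz": 0},{"x": 0,"y": 0,"z": 45,"wx": 0,"wy": 0,"wz": 0},{"x": 0,"y": 0,"z": 80,"wx": 0,"wy": 0,"wz": 0},{"x": 0,"y": 0,"z": 105,"wx": 0,"wy": 0,"wz": 0},{"x": 0,"y": 0,"z": 117,"wx": 0,"wy": 0,"wz": 0}])

```text
t: 25.85
position: [0.5129, -0.3288, 0.0739]
tool_rot: [[-0.085, 0.996, -0.005], [0.996, 0.085, 0.003], [0.003, -0.004, -1.0]]
ft_force: [-0.5, 0.4, -1.7]
finger_gap: 0.0168
grasp_force: 79.1
```

Emit:
apply_moves(moves=[{"x": 0,"y": 0,"z": 4,"wx": 0,"wy": 0,"wz": 0},{"x": 0,"y": 0,"z": 7,"wx": 0,"wy": 0,"wz": 0},{"x": 0,"y": 0,"z": 8.5,"wx": 0,"wy": 0,"wz": 0},{"x": 0,"y": 0,"z": 9.5,"wx": 0,"wy": 0,"wz": 0},{"x": 0,"y": 0,"z": 9.5,"wx": 0,"wy": 0,"wz": 0}])

```text
t: 26.27
position: [0.5157, -0.3303, 0.0692]
tool_rot: [[-0.085, 0.996, 0.002], [0.996, 0.085, -0.001], [-0.001, 0.002, -1.0]]
ft_force: [0.0, -0.2, -1.8]
finger_gap: 0.0175
grasp_force: 79.1
```

Emit:
apply_moves(moves=[{"x": 0,"y": 0,"z": 0.4,"wx": 0,"wy": 0,"wz": 0},{"x": 0,"y": 0,"z": 0.7,"wx": 0,"wy": 0,"wz": 0},{"x": 0,"y": 0,"z": 0.7,"wx": 0,"wy": 0,"wz": 0}])

```text
t: 26.52
position: [0.5151, -0.3301, 0.0677]
tool_rot: [[-0.085, 0.996, 0.001], [0.996, 0.085, -0.001], [-0.001, 0.001, -1.0]]
ft_force: [0.2, -0.5, -1.6]
finger_gap: 0.0171
grasp_force: 79.1
```

```bash
python3 st.py
```

```text
t 26.8667 pos [ 0.5149 -0.3299  0.0672] Ftool [ 0.09 -0.13  1.17] Ttool [-0.001 -0.018  0.001] gap 0.01695566357878361
```

Nearly touching. I'll go down 0.4 mm more and then check the force.

Emit:
apply_moves(moves=[{"x": 0,"y": 0,"z": 0.2,"wx": 0,"wy": 0,"wz": 0},{"x": 0,"y": 0,"z": 0.4,"wx": 0,"wy": 0,"wz": 0},{"x": 0,"y": 0,"z": 0.4,"wx": 0,"wy": 0,"wz": 0},{"x": 0,"y": 0,"z": 0.4,"wx": 0,"wy": 0,"wz": 0}])

```text
t: 27.2
position: [0.515, -0.33, 0.067]
tool_rot: [[-0.085, 0.996, 0.0], [0.996, 0.085, -0.0], [-0.0, 0.0, -1.0]]
ft_force: [-0.4, 0.2, 0.9]
finger_gap: 0.0169
grasp_force: 79.8
```

```bash
python3 st.py
```

```text
t 27.55 pos [ 0.515  -0.3299  0.067 ] Ftool [ 0.81 -0.85 -2.89] Ttool [0.329 0.183 0.002] gap 0.016845721088806286
```

It's standing on the mat. Releasing.

Emit:
apply_moves(moves=[{"x": 0,"y": 0,"z": 0,"wx": 0,"wy": 0,"wz": 0},{"x": 0,"y": 0,"z": 0,"wx": 0,"wy": 0,"wz": 0},{"x": 0,"y": 0,"z": 0,"wx": 0,"wy": 0,"wz": 0},{"x": 0,"y": 0,"z": 0,"wx": 0,"wy": 0,"wz": 0},{"x": 0,"y": 0,"z": 0,"wx": 0,"wy": 0,"wz": 0}], fingers=-1)

```text
t: 27.97
position: [0.5149, -0.3299, 0.0666]
tool_rot: [[-0.085, 0.996, -0.0], [0.996, 0.085, 0.0], [0.0, -0.0, -1.0]]
ft_force: [0.2, -0.2, 0.8]
finger_gap: 0.0761
grasp_force: 0.0
```

Emit:
apply_moves(moves=[{"x": 0,"y": 0,"z": 0,"wx": 0,"wy": 0,"wz": 0},{"x": 0,"y": 0,"z": 0,"wx": 0,"wy": 0,"wz": 0},{"x": 0,"y": 0,"z": 0,"wx": 0,"wy": 0,"wz": 0},{"x": 0,"y": 0,"z": 0,"wx": 0,"wy": 0,"wz": 0},{"x": 0,"y": 0,"z": 0,"wx": 0,"wy": 0,"wz": 0}])

```text
t: 28.38
position: [0.5149, -0.3298, 0.0668]
tool_rot: [[-0.085, 0.996, 0.0], [0.996, 0.085, -0.0], [-0.0, 0.0, -1.0]]
ft_force: [0.6, -0.3, -0.1]
finger_gap: 0.0852
grasp_force: 0.0
```

Emit:
apply_moves(moves=[{"x": 0,"y": 0,"z": -10,"wx": 0,"wy": 0,"wz": 0},{"x": 0,"y": 0,"z": -35,"wx": 0,"wy": 0,"wz": 0},{"x": 0,"y": 0,"z": -65,"wx": 0,"wy": 0,"wz": 0},{"x": 0,"y": 0,"z": -95,"wx": 0,"wy": 0,"wz": 0},{"x": 0,"y": 0,"z": -130,"wx": 0,"wy": 0,"wz": 0}])

```text
t: 28.8
position: [0.5143, -0.3294, 0.1979]
tool_rot: [[-0.086, 0.996, -0.001], [0.996, 0.086, 0.001], [0.001, -0.001, -1.0]]
ft_force: [0.4, -0.5, -0.1]
finger_gap: 0.085
grasp_force: 0.0
```

Emit:
apply_moves(moves=[{"x": 0,"y": 0,"z": -10,"wx": 0,"wy": 0,"wz": 0},{"x": 0,"y": 0,"z": -10,"wx": 0,"wy": 0,"wz": 0},{"x": 0,"y": 0,"z": -10,"wx": 0,"wy": 0,"wz": 0},{"x": 0,"y": 0,"z": -10,"wx": 0,"wy": 0,"wz": 0},{"x": 0,"y": 0,"z": -10,"wx": 0,"wy": 0,"wz": 0}])

```text
t: 29.22
position: [0.5139, -0.3294, 0.205]
tool_rot: [[-0.085, 0.996, -0.003], [0.996, 0.085, 0.002], [0.002, -0.003, -1.0]]
ft_force: [0.3, -0.3, 0.2]
finger_gap: 0.0852
grasp_force: 0.0
```

```bash
python3 st.py
python3 - <<'E'
from cap import *
snap("wrist","w11"); snap("top","top4"); snap("scene","sc4")
b,st=blob("w11",105,125,(250,120,420,300),110); print("handle now",b,st,at("w11",*b[0],.07))
# compare with the first look: handle blob reprojected
b2,st2=blob("w2",105,125,(250,120,420,300),110); print("then",b2,st2)
e,s=blob("sc4",8,25,(385,185,440,240)); print("cap scene",e,s,at("sc4",*e[0],.018))
e,s=blob("top4",8,25,(210,178,268,245)); print("cap top",e,s,at("top4",*e[0],.018))
E
```

```text
t 29.5667 pos [ 0.5148 -0.3298  0.2064] Ftool [ 0.14 -0.27  0.15] Ttool [ 0.006  0.008 -0.007] gap 0.0857691440223924
handle now ((319.2791442871094, 196.75277709960938), (22.362749099731445, 52.14765930175781), 179.7569122314453) [309 176  22  40 815] [ 0.51539967 -0.33237901  0.07      ]
then ((322.7509460449219, 197.14358520507812), (22.148441314697266, 53.87494659423828), 178.64852905273438) [312 175  23  40 822]
cap scene ((411.0486145019531, 216.02684020996094), (8.576884269714355, 11.584014892578125), 99.17758178710938) [406 212  12   9  88] [0.48839038 0.29627271 0.018     ]
cap top ((240.0, 202.0), (9.78933048248291, 9.78933048248291), 0.0) [235 197  11  11  89] [0.48607808 0.29640188 0.018     ]
```

The puller stands upright where it began, with the same outline as before. The cap sits in the tray: a round outline, at (0.486, 0.296) in both views. Handing in.

```bash
python3 -c "
from plant import ctrl
print(ctrl.hand_in())"
```

```text
the job is handed in; nothing more can be done
None
```

The amber cap is on the blue wash tray's floor, crown up, the puller is standing back on its mat, and I handed the job in at about 30 s; the hand-in gave no verdict.

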